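Set out machined parts on their outlined pads before the vacuum bake

TASK

Get the four loose bare-aluminium parts ready for the vacuum oven: set each one upright on the blue pad whose white outline has its shape and size, centred on the outline and, where the shape has a direction, turned to lie along it. Set the parts down gently, do not drop them, and leave the glass dish where it is.

Things in the scene. Friction and masses are not known exactly. Their poses are not given: they have to be found in the camera images.
- housing: The large round part: bare aluminium sensor housing standing upright, a cylinder 60 mm across and 34 mm high with a narrower neck 38 mm across on top of it up to 50 mm. Origin: centre of its underside; z up along its axis.
- spacer: The small round part: bare aluminium spacer standing upright, a plain cylinder 36 mm across and 42 mm high. Origin: centre of its underside; z up along its axis.
- enclosure: The rectangular part: closed bare aluminium instrument box with a thin dark seam and four screws, 88 mm long (x) by 46 mm wide (y) by 32 mm high. Origin: centre of its underside; z up. A half turn about z makes no difference.
- flange: The eared part: bare aluminium two-bolt flange. A base 12 mm thick, made of a disc 44 mm across with two ears 22 mm wide that reach out along its x axis to 84 mm overall; on its middle a round boss 34 mm across, its top 36 mm above the underside. Origin: centre of its underside; z up. A half turn about z makes no difference.
- pad_housing: Dark blue bench mat pad, 112 x 90 x 3 mm, fixed to the bench; all four pads are alike but for the white line drawn on top: here a large circle 66 mm across, for the large round housing, centred on the pad. Origin: centre of the pad's underside, its top 3 mm above; x along the pad's 112 mm side.
- pad_spacer: Dark blue bench mat pad, 112 x 90 x 3 mm, fixed to the bench; all four pads are alike but for the white line drawn on top: here a small circle 42 mm across, for the small round spacer, centred on the pad. Origin: centre of the pad's underside, its top 3 mm above; x along the pad's 112 mm side.
- pad_enclosure: Dark blue bench mat pad, 112 x 90 x 3 mm, fixed to the bench; all four pads are alike but for the white line drawn on top: here a rectangle 94 mm (along x) by 52 mm (along y), for the rectangular box, centred on the pad. Origin: centre of the pad's underside, its top 3 mm above; x along the pad's 112 mm side.
- pad_flange: Dark blue bench mat pad, 112 x 90 x 3 mm, fixed to the bench; all four pads are alike but for the white line drawn on top: here a circle 50 mm across with two opposite rounded ears 28 mm wide, 90 mm overall along x, for the eared flange, centred on the pad. Origin: centre of the pad's underside, its top 3 mm above; x along the pad's 112 mm side.
- glass_dish: Shallow green glass dish, loose, 68 mm across and 18 mm high, to be left alone. Origin: centre of its underside.
Mind the look-alikes: they are no part of the job. Leave any green look-alike of the housing alone.

How it is judged:
By the outcome, as a careful person would: the job done as asked, in the order asked, and still so for the second after the job is handed in, with the robot touching nothing.
It also fails if it takes over 112 s, if anything falls off the work surface, if the arm or the gripper's body presses on something with over 40 N, if the wrist force passes 120 N, or if a joint passes its speed limit or range.

ROBOT

A 7-joint arm with a two-finger parallel gripper is mounted at the origin on the work surface. World frame = base frame: x ahead of the robot, y to its left, z up, the work surface at z = 0. Lengths are in m, angles in rad, forces in N, time in s.
With the tool pointing down it reaches from about 0.425 to 0.875 m from the base axis. Payload 8.4 kg.
Tool frame: the origin (TCP) lies at the very end of the fingers, on their centre line; the grasp point (between the pads) lies 19 mm behind it; y points along the fingers, z is the direction in which the jaws open and shut, and the axes are right-handed (so a half turn about y gives the same grasp; the last joint's range is limited). The gripper opens to 87 mm and grips with 3 to 60 N. Pads are 19 mm wide; open, the fingers measure 117 mm over their backs; the gripper's body (75 mm by 190 mm) begins 51 mm behind the grasp point.
Start: joints at [-1.385, 0.333, 0.04, 1.465, -0.013, 1.343, -0.059], TCP at [0.183, 0.624, 0.223] pointing down, gripper open.
Joint ranges: [-2.58, 2.58], [-0.38, 2.09], [-1.3, 1.39], [0.25, 2.4], [-1.5, 4.64], [0.08, 2.09], [-2.65, 2.65]. Speed limits (rad/s): [2.22, 2.22, 2.79, 2.79, 3.14, 3.14, 3.14].

INTERFACE

Orientations are given as [roll, pitch, yaw] about the fixed x, y, z axes, in that order (R = Rz(yaw) Ry(pitch) Rx(roll)).
In Python, from plant import readout, cams, workorder gives the robot as it stands.
- The arm moves only by the tool drive_tool, never from a script. Its argument "rows" is a list of rows, each an object with "dp": the shift along the tool's x, y, z in m, a list of three; "rot": the turn, a rotation vector about the tool's x, y, z in degrees, a list of three; "grip": the finger opening in m, from 0 to 0.087. A call has 1 to 5 rows; each row shifts and turns the commanded pose from where the row before left it, along the tool's axes as they then stand; what a row does not reach is not made up. A row lasts 1/12 s, in which the tool goes at most 41.7 mm and 7.16 degrees, less where a joint would pass 70% of its speed; a pose out of reach is approached as far as the arm can. A call with a gripper value outside its range is refused whole. The fingers move at their own pace and stop on an object; the grip force is fixed at half the most. Time passes only in rows, so rows that do not move let the fingers close. It gives the time, the measured TCP pose, the force and the opening at its end, in the units of the state.
- readout.get_state(): the state, without advancing time (a new reading comes with each control period).
- cams.camera(name): name is "scene" or "top"; returns a dict with "color" (420x560x3 uint8, red, green, blue), "z_map" (420x560 float32, m along the optical axis (not along the pixel's ray), 0 where there is no reading), "vfov" (degrees; the focal length in pixels is half the picture's height over the tangent of half this angle, whatever the lens; pixels are square), "cx", "cy" (the principal point, pixels), "D" ([k1, k2, p1, p2, k3] as OpenCV has them; the pictures are not rectified), "pose" (4x4, takes a point from camera to world coordinates). Camera axes: x right, y down, z forward; pixel columns grow to the right and rows downward; lengths in m; the calibration is good to about 2 mm. A picture is of the moment at which its call begins.
- workorder.sign_off(): hands the job in, once; it reports no verdict.
The state is a dict: "t": time; "joint_pos": joint angles; "qd": joint speeds; "joint_efforts": joint torques, N m; "position": TCP position; "tool_rot": TCP orientation; "force": force on the tool from outside, world axes, zero at the start; "torque": the same for the moment, N m; "gripper_width": finger opening in m.
Only numpy, scipy, OpenCV 4.12 (cv2) and the standard library are available. Lean on these libraries where they do the work, as an engineer would, in place of code of your own. Each camera call takes 0.05 s, during which the arm holds its last target.

## Working session

There is one attempt and no reset: what is moved stays moved. The work goes in short steps, Python scripts to look and compute and a tool call to move; the robot and the scene stay as the last step left them, time stands still between calls to the robot, and variables do not carry over. Pictures are saved under pics/ and viewed, and the job is handed in when it is done.

Besides the shell and the picture viewer there is one more tool, called in YAML: its name, and indented under it one key for each argument. drive_tool: Moves the arm, as the interface text tells. Its arguments: {"type":"object","properties":{"rows":{"type":"array","items":{"type":"object","properties":{"dp":{"type":"array","items":{"type":"number"}},"rot":{"type":"array","items":{"type":"number"}},"grip":{"type":"number"}}}}},"required":["rows"]}

```bash
ls; mkdir -p pics; python3 - <<'E'
from plant import readout, cams, workorder
import cv2
s=readout.get_state()
for k,v in s.items(): print(k,v)
for n in ("scene","top"):
    c=cams.camera(n); cv2.imwrite(f"pics/{n}0.png",c["color"][:,:,::-1])
    import numpy as np
    np.savez(f"{n}0.npz",**c)
    print(n,c["vfov"],c["cx"],c["cy"],c["D"],c["pose"])
E
```

```text
pics
t 0.0
joint_pos [-1.38525295  0.33391556  0.03989149  1.46630127 -0.01344877  1.34328567
 -0.05850416]
qd [ 0.00124191  0.00195121 -0.00066891 -0.00181829 -0.00034988  0.0018476
  0.00152581]
joint_efforts [-1.57634797e-03 -6.56347203e+01  1.33440178e+00 -4.03804457e+01
 -5.96896629e-02  4.51721821e-02  1.55027610e-04]
position [0.18248016 0.62335894 0.22164181]
tool_rot [-1.57243860e+00 -7.00942440e-05 -2.84792851e-01]
force [-0.24921651 -0.09720225 -0.01749026]
torque [-0.03970044  0.00696046  0.03477592]
gripper_width 0.08691182624214036
scene 50.0156258962207 276.2620266322233 207.7158889296723 [0.0024011 0.        0.        0.        0.       ] [[-0.60657375  0.52933931 -0.59318478  1.31460503]
 [ 0.79500455  0.39821796 -0.45759176  0.57694202]
 [-0.00600447 -0.74914775 -0.66237572  0.90886458]
 [ 0.          0.          0.          1.        ]]
top 43.4774825613438 276.37204879037193 222.74381935876497 [0.07158736 0.         0.         0.         0.        ] [[-0.02832433 -0.99661828  0.0771345   0.44019347]
 [-0.99923196  0.03031984  0.02482333 -0.0140001 ]
 [-0.02707809 -0.07637215 -0.99671163  1.27315723]
 [ 0.          0.          0.          1.        ]]
```

View pics/scene0.png

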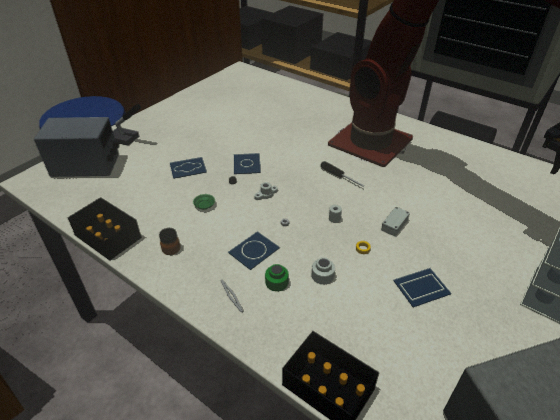

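View pics/top0.png

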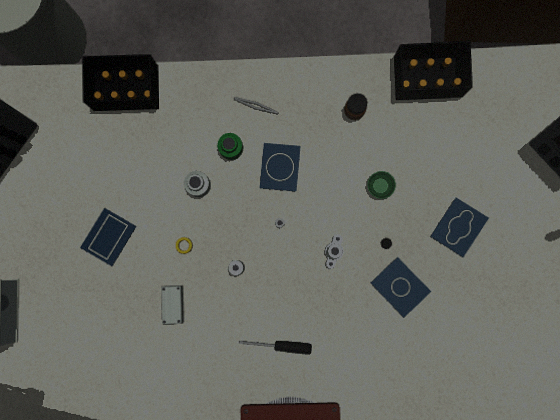

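```bash
cat > h.py <<'E'
import numpy as np, cv2
from plant import readout, cams, workorder
def K(c):
    f=c["color"].shape[0]/2/np.tan(np.radians(float(c["vfov"]))/2)
    return np.array([[f,0,float(c["cx"])],[0,f,float(c["cy"])],[0,0,1]])
def ray(c,p):
    p=np.asarray(p,float).reshape(-1,1,2)
    u=cv2.undistortPoints(p,K(c),np.asarray(c["D"],float)).reshape(-1,2)
    d=np.c_[u,np.ones(len(u))]@c["pose"][:3,:3].T
    return c["pose"][:3,3],d
def plane(c,p,z):
    o,d=ray(c,p); return o+d*((z-o[2])/d[:,2])[:,None]
def proj(c,P):
    P=np.asarray(P,float).reshape(-1,3); R=c["pose"][:3,:3]; t=c["pose"][:3,3]
    q=(P-t)@R
    return cv2.projectPoints(q,np.zeros(3),np.zeros(3),K(c),np.asarray(c["D"],float))[0].reshape(-1,2)
def crop(c,x0,y0,x1,y1,k,name):
    im=c["color"][y0:y1,x0:x1,::-1]
    im=cv2.resize(np.clip(im.astype(float)*1.3,0,255).astype(np.uint8),None,fx=k,fy=k,interpolation=cv2.INTER_CUBIC)
    cv2.imwrite("pics/"+name,im)
E
python3 - <<'E'
from h import *
t=dict(np.load("top0.npz")); s=dict(np.load("scene0.npz"))
crop(t,70,120,270,330,3,"t_left.png")
crop(t,250,130,500,330,3,"t_right.png")
crop(s,160,140,300,300,4,"s_left.png") 
crop(s,220,180,460,310,3,"s_right.png")
for n,p in dict(housing=(197,182),spacer=(236,267),flange=(334,250),encl=(172,305),pad_s=(400,287),pad_h=(280,167),pad_e=(109,237),pad_f=(460,227),dish=(380,185),green=(229,146)).items():
    print(n,plane(t,p,0.02)[0].round(3), proj(s,plane(t,p,0.02))[0].round(0), t["z_map"][p[1],p[0]])
E
```

```text
housing [0.641 0.205 0.02 ] [322. 271.] 1.2425306
spacer [0.435 0.116 0.02 ] [335. 213.] 1.2294383
flange [ 0.468 -0.117  0.02 ] [266. 189.] 1.2324406
encl [0.35  0.269 0.02 ] [396. 219.] 1.2354276
pad_s [ 0.378 -0.268  0.02 ] [247. 159.] 1.2558458
pad_h [0.671 0.005 0.02 ] [255. 243.] 1.2808772
pad_e [0.515 0.417 0.02 ] [420. 279.] 1.2801777
pad_f [ 0.514 -0.413  0.02 ] [188. 163.] 1.2604414
dish [ 0.62  -0.232  0.02 ] [205. 200.] 1.2742684
green [0.726 0.126 0.02 ] [278. 277.] 1.2404025
```

View pics/t_left.png

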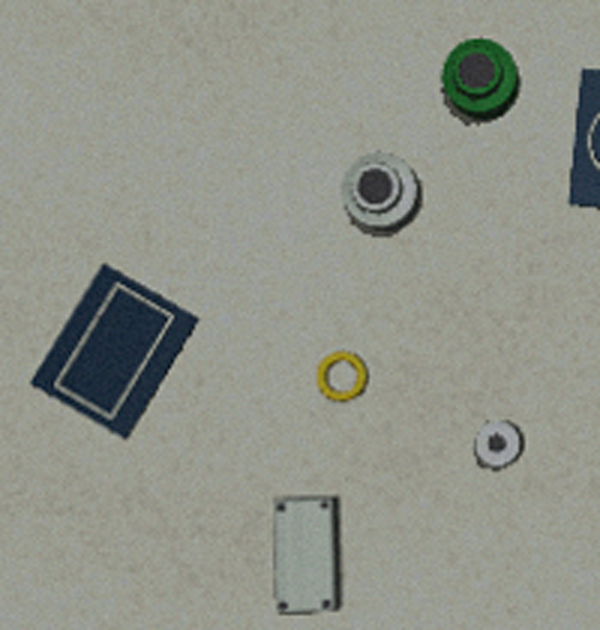

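View pics/t_right.png

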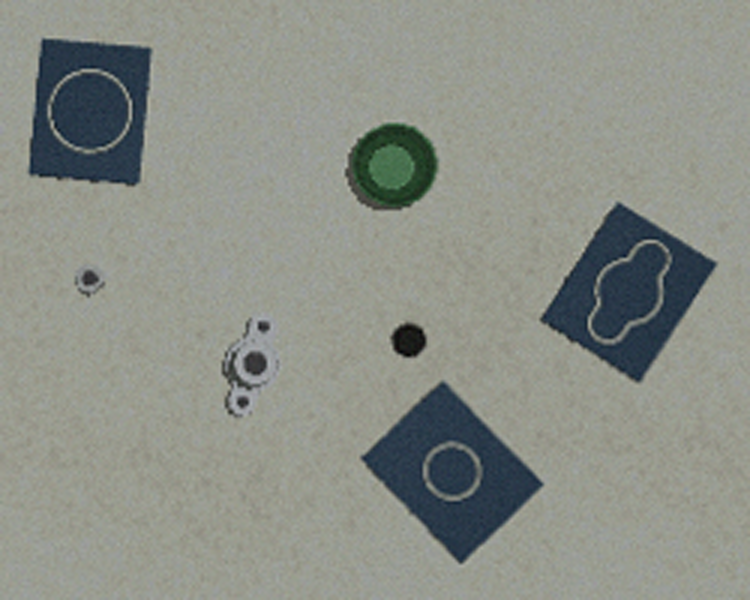

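View pics/s_right.png

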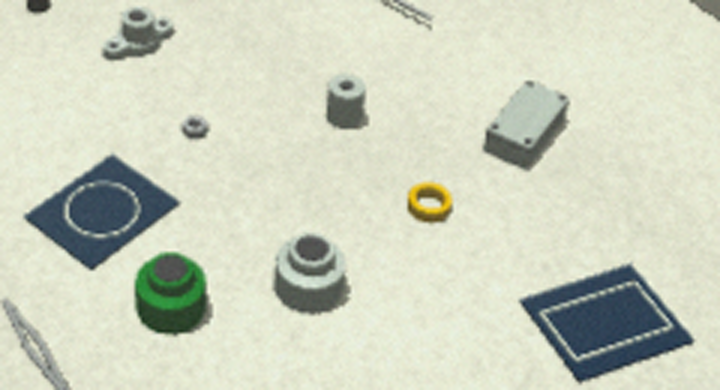

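View pics/s_left.png

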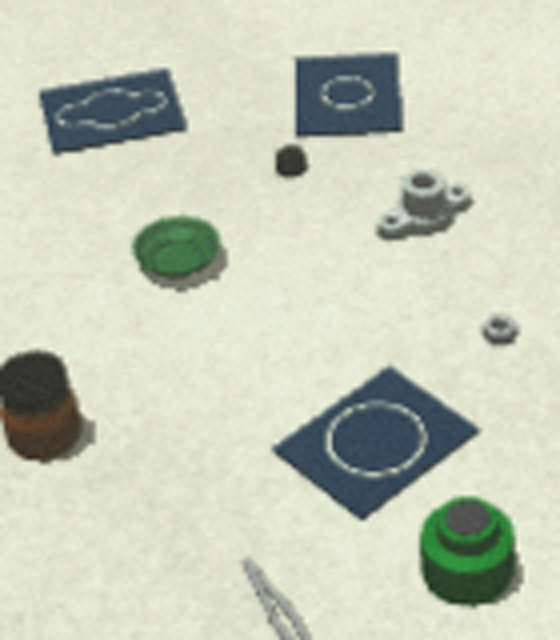

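```bash
cat > meas.py <<'E'
from h import *
def clean(m): return cv2.morphologyEx(m.astype(np.uint8),cv2.MORPH_OPEN,np.ones((3,3)))
def blob(m,p,win=40):
    n,l,st,ce=cv2.connectedComponentsWithStats(m.astype(np.uint8))
    d=[np.hypot(*(ce[i]-p)) if st[i,4]>4 else 1e9 for i in range(1,n)]
    i=1+int(np.argmin(d)); return l==i,ce[i],st[i]
def pads(c,guess):
    im=c["color"].astype(int); b=(im[:,:,2]-im[:,:,0]>12)&(im.sum(2)<260)
    b=cv2.morphologyEx(b.astype(np.uint8),cv2.MORPH_CLOSE,np.ones((5,5)))
    out={}
    for n,P in guess.items():
        m,_,st=blob(b,proj(c,[*P,0.003])[0])
        cn=max(cv2.findContours(m.astype(np.uint8),cv2.RETR_EXTERNAL,cv2.CHAIN_APPROX_NONE)[0],key=len)
        w=plane(c,cn.reshape(-1,2),0.003)[:,:2]
        r=cv2.minAreaRect((w*1000).astype(np.float32))
        # outline (white) inside
        hull=np.zeros(b.shape,np.uint8); cv2.fillPoly(hull,[cn],1); hull=cv2.erode(hull,np.ones((7,7)))
        g=im.sum(2); wm=(hull>0)&(g>(g[m].mean()+np.percentile(g[hull>0],99))/2)
        ys,xs=np.nonzero(wm); W=plane(c,np.c_[xs,ys],0.003)[:,:2]*1000
        ro=cv2.minAreaRect(W.astype(np.float32))
        out[n]=(np.round(r[0],1),np.round(r[1],1),round(r[2],1),"| outline",np.round(ro[0],1),np.round(ro[1],1),round(ro[2],1))
    return out
G=dict(pad_s=(.378,-.268),pad_h=(.671,.005),pad_e=(.515,.417),pad_f=(.514,-.413))
def hole(c,P,z,thr=0.62,win=8):
    p=proj(c,[*P,z])[0]; x,y=np.round(p).astype(int)
    g=c["color"].astype(float).sum(2)[y-win:y+win+1,x-win:x+win+1]
    g=cv2.resize(g,None,fx=4,fy=4,interpolation=cv2.INTER_CUBIC)
    hi=np.percentile(g,90); lo=g.min(); m=g<(hi+lo)/2
    mm,ce,st=blob(m,np.array([win*4+2]*2))
    q=(ce+.5)/4-.5+[x-win,y-win]
    return q,plane(c,q,z)[0][:2]*1000,st[4]/16
E
python3 - <<'E'
from meas import *
t=dict(np.load("top0.npz")); s=dict(np.load("scene0.npz"))
for n,c in (("top",t),("scene",s)):
    print(n)
    for k,v in pads(c,G).items(): print(k,*v)
    for k,P,z in (("housing",(.642,.203),.05),("spacer",(.435,.116),.042),("flange",(.466,-.117),.036),("ear1",(.498,-.122),.012),("ear2",(.438,-.107),.012)):
        q,w,a=hole(c,P,z,win=8 if k[:3]!="ear" else 4); print(k,q.round(1),w.round(1),a)
    # enclosure top face
    im=c["color"].astype(float).sum(2)
for n,c in (("top",t),("scene",s)):
    print(n, c["color"][300:306,165:180].sum(2) if n=="top" else "")
E
```

```text
top
pad_s [ 377.6 -271.6] [111.4  89. ] 42.5 | outline [ 378.  -271.1] [42.1 44.9] 87.2
pad_h [675.7   5.9] [ 90.1 111.6] 83.4 | outline [675.7   6.1] [66.  65.7] 43.5
pad_e [517.6 426. ] [ 89.6 110.7] 58.1 | outline [517.9 426.7] [55.3 91.1] 58.5
pad_f [ 515.9 -416.4] [ 89.5 111.7] 54.9 | outline [ 516.1 -416.3] [52.2 87.7] 35.4
housing [194.5 181.7] [637.4 205.9] 105.0
spacer [235.1 267.3] [434.1 115.9] 25.4375
flange [334.6 250.7] [ 466.3 -117.4] 46.0625
ear1 [337.4 238.4] [ 495.8 -127.1] 10.375
ear2 [330.4 263.6] [ 436.5 -108.5] 10.75
scene
pad_s [ 380.7 -270.6] [108.8  85.4] 41.4 | outline [ 378.4 -272.7] [41.6 37.9] 39.7
pad_h [679.    6.6] [ 88.4 110.9] 83.0 | outline [679.8  11.5] [53.7 68.2] 68.9
pad_e [521.5 427.3] [ 88.8 111.3] 58.1 | outline [521.2 426.2] [54.8 84. ] 58.2
pad_f [ 518.8 -415.6] [ 87.  109.1] 54.8 | outline [ 520.3 -414.3] [41.9 84.2] 53.3
housing [323.5 262.4] [639.7 205.8] 74.8125
spacer [335.1 208.1] [437.1 115.4] 12.3125
flange [265.3 184.9] [ 468.4 -118.2] 18.625
ear1 [257.4 194.6] [ 497.9 -126.8] 4.0625
ear2 [273.8 187.4] [ 438.6 -107.9] 4.625
top [[342 350 342 333 348 343 351 330 348 353 347 361 355 350 350]
 [345 348 350 334 354 345 347 350 339 342 356 355 351 356 345]
 [345 360 338 336 338 340 358 348 346 349 357 339 347 340 352]
 [359 350 347 346 338 336 336 337 352 347 352 352 345 357 349]
 [340 356 340 336 340 329 346 352 363 356 345 354 359 355 342]
 [350 350 344 358 332 340 353 344 343 342 351 338 345 350 360]]
scene
```

```bash
python3 - <<'E'
from meas import *
t=dict(np.load("top0.npz")); s=dict(np.load("scene0.npz"))
init={"top":[(281,508),(324,505),(283,606),(326,604)],"scene":[(531,85),(563,98),(494,127),(528,142)]}
for n,c in (("top",t),("scene",s)):
    x0,y0=(70,120) if n=="top" else (220,180)
    g=c["color"].astype(float).sum(2); Q=[]
    for a in init[n]:
        p=np.round((np.array(a)+.5)/3-.5+[x0,y0]).astype(int); 
        w=g[p[1]-2:p[1]+3,p[0]-2:p[0]+3]; k=np.clip(np.percentile(w,60)-w,0,None)
        yy,xx=np.mgrid[-2:3,-2:3]; Q.append(p+np.array([(k*xx).sum(),(k*yy).sum()])/k.sum())
    W=plane(c,Q,.032)[:,:2]*1000
    print(n,np.round(Q,1).tolist(),W.round(1).tolist(),W.mean(0).round(1))
    r=cv2.minAreaRect(W.astype(np.float32)); print(r)
crop(t,150,275,195,335,10,"t_enc.png"); crop(s,375,200,420,245,10,"s_enc.png")
E
```

```text
top [[163.1, 288.5], [178.4, 287.5], [164.0, 322.3], [178.4, 321.0]] [[389.6, 287.0], [390.9, 251.1], [311.7, 285.3], [313.5, 251.7]] [351.4 268.8]
((351.32110595703125, 268.2126159667969), (78.49657440185547, 35.879241943359375), 1.240457534790039)
scene [[396.2, 207.6], [407.3, 212.6], [383.6, 223.0], [396.1, 228.0]] [[317.6, 252.0], [318.0, 287.4], [398.7, 253.1], [396.1, 290.3]] [357.6 270.7]
((357.88330078125, 271.17864990234375), (81.05489349365234, 37.23097229003906), 0.7588225603103638)
```

View pics/t_enc.png

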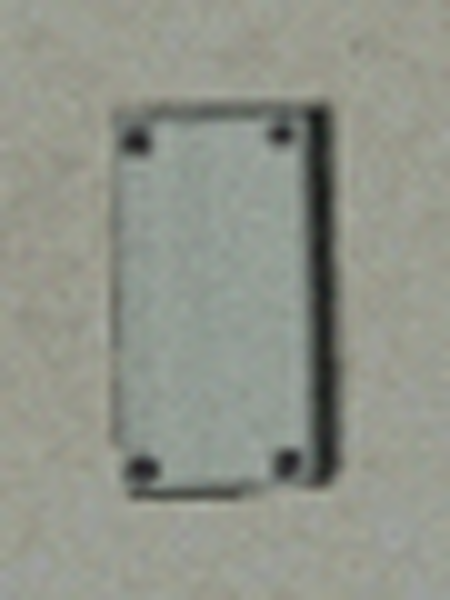

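View pics/s_enc.png

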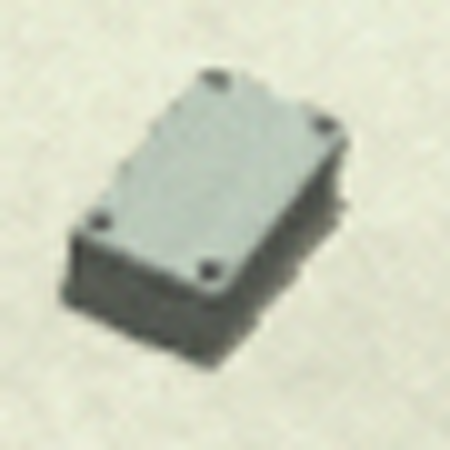

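```bash
python3 - <<'E'
from meas import *
t=dict(np.load("top0.npz")); s=dict(np.load("scene0.npz"))
a=np.array([(137,141),(281,134),(142,468),(288,464)])/10-.45+[150,275]
b=np.array([(216,77),(323,125),(99,221),(209,270)])/10-.45+[375,200]
for c,q in((t,a),(s,b)):
    W=plane(c,q,.032)[:,:2]*1000; print(W.round(1).tolist(),W.mean(0), cv2.minAreaRect(W.astype(np.float32)))
E
cat > rel.py <<'E'
import sys; from h import *
# usage: rel.py x y z yaw(deg)  -> remaining shift in tool axes (mm) at present orientation
from scipy.spatial.transform import Rotation as R
st=readout.get_state(); x,y,z,yaw=map(float,sys.argv[1:5])
Rt=R.from_euler('xyz',st["tool_rot"]); Rg=R.from_euler('xyz',[-np.pi/2,0,np.radians(yaw)])
d=np.array([x,y,z])/1000-st["position"]
print("t",round(st["t"],2),"pos",(st["position"]*1000).round(1),"rpy",np.degrees(st["tool_rot"]).round(1),"w",round(st["gripper_width"]*1000,1),"F",st["force"].round(1))
print("q",st["joint_pos"].round(2))
print("tool shift now axes mm",(Rt.inv().apply(d)*1000).round(1),"| in goal axes",(Rg.inv().apply(d)*1000).round(1),"| rot deg",np.degrees((Rt.inv()*Rg).as_rotvec()).round(1))
E
python3 rel.py 354 270 120 1
```

```text
[[389.4, 286.6], [390.0, 252.8], [313.8, 286.0], [313.7, 251.9]] [351.68764925 269.31817863] ((351.6094055175781, 269.37908935546875), (76.2951889038086, 34.030921936035156), 0.661460816860199)
[[316.0, 251.3], [316.7, 285.4], [392.4, 252.4], [392.0, 286.3]] [354.26322258 268.84353421] ((353.9997863769531, 268.7939453125), (76.32730865478516, 34.14486312866211), 0.6966091990470886)
t 0.1 pos [182.5 623.4 221.8] rpy [-90.1  -0.  -16.3] w 87.2 F [ 0.6 -0.5  0.1]
q [-1.39  0.33  0.04  1.47 -0.01  1.34 -0.06]
tool shift now axes mm [ 263.9  102.2 -290.8] | in goal axes [ 165.3  101.8 -356.3] | rot deg [  0.1 -17.3  -0. ]
```

Look‑alikes (top view pixels):
- **Housing:** the silver part at (197,184). The green copy at (229,146) and the green dish at (380,185) are left alone.
- **Spacer:** the silver cylinder at (236,267). The nut (280,223), yellow ring (184,245) and black cap (386,243) are not it.
- **Enclosure:** the silver box at (172,305). The black racks at (120,85) and (432,72) are not it.
- **Flange:** the eared silver part at (334,250).

The close crops confirm each choice. The scene crop also shows all four parts standing upright.

I'll start with the enclosure.

drive_tool:
  rows:
    - {"dp":[0,0.02,0],"rot":[0,-5.7,0],"grip":0.087}
    - {"dp":[0,0.02,0],"rot":[0,-5.7,0],"grip":0.087}
    - {"dp":[0,0.02,0],"rot":[0,-5.6,0],"grip":0.087}
    - {"dp":[0.014,0.0035,-0.03],"rot":[0,0,0],"grip":0.087}
    - {"dp":[0.014,0.0035,-0.03],"rot":[0,0,0],"grip":0.087}

```text
t: 0.52
position: [0.2098, 0.5632, 0.1528]
tool_rot: [-1.574, 0.002, 0.016]
force: [1.8, 0.2, 0.6]
gripper_width: 0.087
```

drive_tool:
  rows:
    - {"dp":[0.014,0.0035,-0.03],"rot":[0,0,0],"grip":0.087}
    - {"dp":[0.014,0.0035,-0.03],"rot":[0,0,0],"grip":0.087}
    - {"dp":[0.014,0.0035,-0.03],"rot":[0,0,0],"grip":0.087}
    - {"dp":[0.014,0.0035,-0.03],"rot":[0,0,0],"grip":0.087}
    - {"dp":[0.014,0.0035,-0.03],"rot":[0,0,0],"grip":0.087}

```text
t: 0.93
position: [0.2835, 0.4132, 0.1376]
tool_rot: [-1.571, 0.0, 0.012]
force: [0.2, 0.3, -0.1]
gripper_width: 0.0868
```

drive_tool:
  rows:
    - {"dp":[0.014,0.0035,-0.03],"rot":[0,0,0],"grip":0.087}
    - {"dp":[0.014,0.0035,-0.03],"rot":[0,0,0],"grip":0.087}
    - {"dp":[0.014,0.0035,-0.03],"rot":[0,0,0],"grip":0.087}
    - {"dp":[0.014,0.0035,-0.03],"rot":[0,0,0],"grip":0.087}
    - {"dp":[0,0,0],"rot":[0,0,0],"grip":0.087}

```text
t: 1.35
position: [0.3428, 0.2895, 0.1232]
tool_rot: [-1.573, 0.001, 0.005]
force: [-0.3, -0.5, -0.0]
gripper_width: 0.0871
```

```bash
python3 rel.py 353 269 60 0.7
```

```text
t 1.35 pos [342.8 289.5 123.2] rpy [-90.2   0.    0.3] w 87.1 F [-0.3 -0.5 -0. ]
q [-1.    0.    0.2   2.07  0.    1.08  0.77]
tool shift now axes mm [ 10.1  63.2 -20.4] | in goal axes [  9.9  63.2 -20.6] | rot deg [ 0.2 -0.4 -0. ]
```

drive_tool:
  rows:
    - {"dp":[0.01,0.02,-0.0205],"rot":[0,-0.4,0],"grip":0.087}
    - {"dp":[0,0.03,0],"rot":[0,0,0],"grip":0.087}
    - {"dp":[0,0.013,0],"rot":[0,0,0],"grip":0.087}
    - {"dp":[0,0,0],"rot":[0,0,0],"grip":0.087}

```text
t: 1.68
position: [0.3491, 0.2734, 0.0583]
tool_rot: [-1.575, 0.004, 0.018]
force: [-0.2, 0.4, -0.2]
gripper_width: 0.0871
```

```bash
python3 rel.py 353 269 5 0.7; python3 - <<'E'
from h import *
c=cams.camera("scene"); crop(c,300,100,500,280,4,"a1.png")
E
```

```text
t 1.68 pos [349.1 273.4  58.3] rpy [-90.2   0.2   1. ] w 87.1 F [-0.2  0.4 -0.2]
q [-0.97  0.08  0.22  2.14 -0.02  0.93  0.84]
tool shift now axes mm [ 4.  53.3 -4.3] | in goal axes [ 3.8 53.3 -4.5] | rot deg [ 0.2  0.3 -0.2]
```

View pics/a1.png

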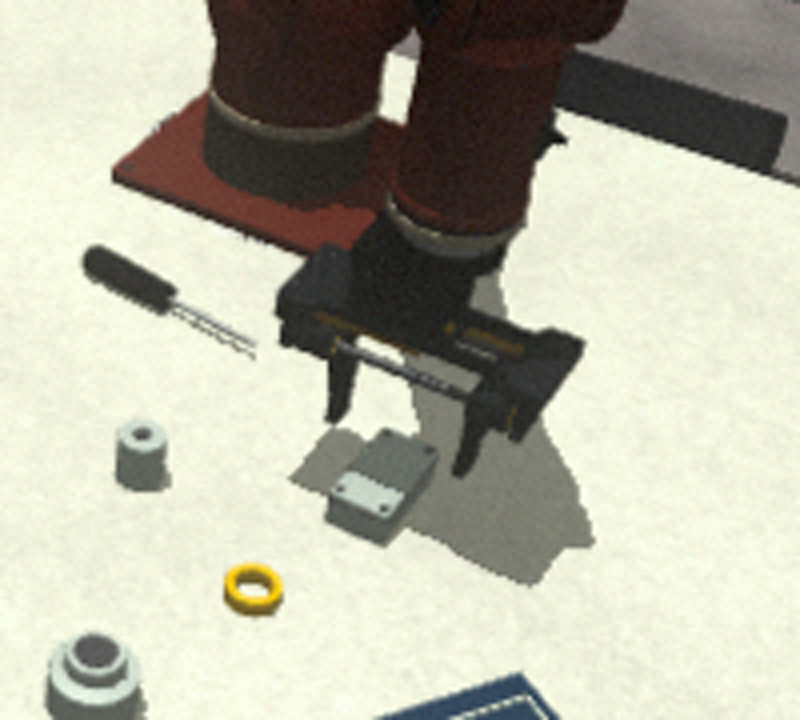

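The picture shows the fingers at crop (340,415) and (465,470), straddling the box. I'm going down.

drive_tool:
  rows:
    - {"dp":[0.004,0,-0.0045],"rot":[0,0.3,0],"grip":0.087}
    - {"dp":[0,0.018,0],"rot":[0,0,0],"grip":0.087}
    - {"dp":[0,0.018,0],"rot":[0,0,0],"grip":0.087}
    - {"dp":[0,0.016,0],"rot":[0,0,0],"grip":0.087}
    - {"dp":[0,0,0],"rot":[0,0,0],"grip":0.087}

```text
t: 2.15
position: [0.3544, 0.2702, 0.008]
tool_rot: [-1.572, 0.001, 0.014]
force: [-1.2, -0.6, -0.2]
gripper_width: 0.0871
```

```bash
python3 rel.py 353 269 5 0.7
```

```text
t 2.15 pos [354.4 270.2   8. ] rpy [-90.1   0.1   0.8] w 87.1 F [-1.2 -0.6 -0.2]
q [-0.96  0.16  0.22  2.18 -0.05  0.81  0.88]
tool shift now axes mm [-1.4  3.  -1.2] | in goal axes [-1.4  3.  -1.2] | rot deg [ 0.1  0.1 -0.1]
```

drive_tool:
  rows:
    - {"dp":[-0.001,0.002,-0.001],"rot":[0,0,0],"grip":0.087}
    - {"dp":[0,0,0],"rot":[0,0,0],"grip":0.04}
    - {"dp":[0,0,0],"rot":[0,0,0],"grip":0.04}
    - {"dp":[0,0,0],"rot":[0,0,0],"grip":0.04}
    - {"dp":[0,0,0],"rot":[0,0,0],"grip":0.04}

```text
t: 2.57
position: [0.3543, 0.2703, 0.0078]
tool_rot: [-1.57, -0.001, 0.014]
force: [-0.3, 0.4, -0.2]
gripper_width: 0.0683
```

drive_tool:
  rows:
    - {"dp":[0,0,0],"rot":[0,0,0],"grip":0.04}
    - {"dp":[0,0,0],"rot":[0,0,0],"grip":0.04}
    - {"dp":[0,0,0],"rot":[0,0,0],"grip":0.04}

```text
t: 2.82
position: [0.3539, 0.2699, 0.0072]
tool_rot: [-1.571, -0.0, 0.014]
force: [0.4, -0.6, 0.4]
gripper_width: 0.0484
```

```bash
python3 rel.py 519.6 426.6 70 -31.8
```

```text
t 2.82 pos [353.9 269.9   7.2] rpy [-90.   -0.    0.8] w 48.4 F [ 0.4 -0.6  0.4]
q [-0.96  0.16  0.22  2.18 -0.05  0.8   0.88]
tool shift now axes mm [167.8 -62.8 154.5] | in goal axes [ 58.2 -62.8 220.5] | rot deg [-0.  32.6  0. ]
```

drive_tool:
  rows:
    - {"dp":[0,0,0],"rot":[0,0,0],"grip":0.04}
    - {"dp":[0,0,0],"rot":[0,0,0],"grip":0.04}
    - {"dp":[0,-0.02,0],"rot":[0,0,0],"grip":0.04}
    - {"dp":[0,-0.025,0],"rot":[0,0,0],"grip":0.04}
    - {"dp":[0,-0.02,0],"rot":[0,0,0],"grip":0.04}

```text
t: 3.23
position: [0.3536, 0.2694, 0.0728]
tool_rot: [-1.572, 0.001, 0.013]
force: [1.1, 0.3, -2.3]
gripper_width: 0.0455
```

```bash
python3 rel.py 519.6 426.6 70 -31.8
```

```text
t 3.23 pos [353.6 269.4  72.8] rpy [-90.1   0.    0.8] w 45.5 F [ 1.1  0.3 -2.3]
q [-0.97  0.06  0.23  2.13 -0.01  0.96  0.85]
tool shift now axes mm [168.1   2.6 155. ] | in goal axes [ 58.2   2.8 221.1] | rot deg [ 0.1 32.6 -0. ]
```

drive_tool:
  rows:
    - {"dp":[0,0,0],"rot":[0,6.5,0],"grip":0.04}
    - {"dp":[0,0,0],"rot":[0,6.5,0],"grip":0.04}
    - {"dp":[0,0,0],"rot":[0,6.5,0],"grip":0.04}
    - {"dp":[0,0,0],"rot":[0,6.5,0],"grip":0.04}
    - {"dp":[0,0,0],"rot":[0,6.6,0],"grip":0.04}

```text
t: 3.65
position: [0.3536, 0.2695, 0.0718]
tool_rot: [-1.572, 0.0, -0.561]
force: [-0.4, 0.5, -1.9]
gripper_width: 0.046
```

drive_tool:
  rows:
    - {"dp":[0.0073,0,0.02],"rot":[0,0,0],"grip":0.04}
    - {"dp":[0.0073,0,0.0276],"rot":[0,0,0],"grip":0.04}
    - {"dp":[0.0073,0,0.0276],"rot":[0,0,0],"grip":0.04}
    - {"dp":[0.0073,0,0.0276],"rot":[0,0,0],"grip":0.04}
    - {"dp":[0.0073,0,0.0276],"rot":[0,0,0],"grip":0.04}

```text
t: 4.07
position: [0.4542, 0.3621, 0.0715]
tool_rot: [-1.572, 0.0, -0.555]
force: [-0.8, 0.8, -1.5]
gripper_width: 0.0456
```

drive_tool:
  rows:
    - {"dp":[0.0073,0,0.0276],"rot":[0,0,0],"grip":0.04}
    - {"dp":[0.0073,0,0.0276],"rot":[0,0,0],"grip":0.04}
    - {"dp":[0.0073,0,0.022],"rot":[0,0,0],"grip":0.04}
    - {"dp":[0,0,0.012],"rot":[0,0,0],"grip":0.04}
    - {"dp":[0,0,0],"rot":[0,0,0],"grip":0.04}

```text
t: 4.48
position: [0.5199, 0.4274, 0.0709]
tool_rot: [-1.571, 0.0, -0.554]
force: [-0.2, 0.1, -2.4]
gripper_width: 0.0459
```

```bash
python3 rel.py 519.6 426.6 11 -31.8
```

```text
t 4.48 pos [519.9 427.4  70.9] rpy [-90.    0.  -31.8] w 45.9 F [-0.2  0.1 -2.4]
q [-0.94  0.5   0.25  1.58 -0.13  1.08  0.36]
tool shift now axes mm [ 0.1 59.9 -0.8] | in goal axes [ 0.1 59.9 -0.8] | rot deg [ 0.  0. -0.]
```

drive_tool:
  rows:
    - {"dp":[0.001,0.02,-0.0008],"rot":[0,0,0],"grip":0.04}
    - {"dp":[0,0.02,0],"rot":[0,0,0],"grip":0.04}
    - {"dp":[0,0.01,0],"rot":[0,0,0],"grip":0.04}
    - {"dp":[0,0.005,0],"rot":[0,0,0],"grip":0.04}
    - {"dp":[0,0,0],"rot":[0,0,0],"grip":0.04}

```text
t: 4.9
position: [0.5187, 0.4236, 0.0158]
tool_rot: [-1.573, 0.001, -0.555]
force: [0.5, 0.1, -1.9]
gripper_width: 0.0455
```

```bash
python3 rel.py 519.6 426.6 10.5 -31.8
```

```text
t 4.9 pos [518.7 423.6  15.8] rpy [-90.1   0.  -31.8] w 45.5 F [ 0.5  0.1 -1.9]
q [-0.93  0.55  0.24  1.62 -0.15  0.99  0.37]
tool shift now axes mm [-0.8  5.3  3. ] | in goal axes [-0.8  5.3  3. ] | rot deg [ 0.1 -0.  -0. ]
```

drive_tool:
  rows:
    - {"dp":[0,0.003,0.003],"rot":[0,0,0],"grip":0.04}
    - {"dp":[0,0,0],"rot":[0,0,0],"grip":0.04}

```text
t: 5.07
position: [0.5218, 0.4278, 0.0148]
tool_rot: [-1.569, -0.0, -0.555]
force: [-0.8, -0.1, -1.8]
gripper_width: 0.0457
```

```bash
python3 rel.py 519.6 426.6 10.5 -31.8
```

```text
t 5.07 pos [521.8 427.8  14.8] rpy [-89.9  -0.  -31.8] w 45.7 F [-0.8 -0.1 -1.8]
q [-0.93  0.56  0.24  1.61 -0.15  0.99  0.37]
tool shift now axes mm [-1.2  4.3 -2.1] | in goal axes [-1.2  4.3 -2.1] | rot deg [-0.1 -0.   0. ]
```

drive_tool:
  rows:
    - {"dp":[0,0.003,0],"rot":[0,0,0],"grip":0.04}
    - {"dp":[0,0,0],"rot":[0,0,0],"grip":0.04}
    - {"dp":[0,0,0],"rot":[0,0,0],"grip":0.04}

```text
t: 5.32
position: [0.5214, 0.427, 0.0113]
tool_rot: [-1.571, -0.0, -0.555]
force: [-0.2, -0.3, -1.9]
gripper_width: 0.0456
```

```bash
python3 rel.py 519.6 426.6 10.5 -31.8
```

```text
t 5.32 pos [521.4 427.   11.3] rpy [-90.   -0.  -31.8] w 45.6 F [-0.2 -0.3 -1.9]
q [-0.93  0.56  0.24  1.62 -0.15  0.98  0.37]
tool shift now axes mm [-1.3  0.8 -1.3] | in goal axes [-1.3  0.8 -1.3] | rot deg [-0. -0.  0.]
```

drive_tool:
  rows:
    - {"dp":[0,0,0],"rot":[0,0,0],"grip":0.04}

```text
t: 5.4
position: [0.5214, 0.427, 0.0113]
tool_rot: [-1.571, -0.0, -0.555]
force: [0.1, 0.5, -1.6]
gripper_width: 0.0456
```

```bash
python3 rel.py 519.6 426.6 10.5 -31.8
```

```text
t 5.4 pos [521.4 427.   11.3] rpy [-90.   -0.  -31.8] w 45.6 F [ 0.1  0.5 -1.6]
q [-0.93  0.56  0.24  1.62 -0.15  0.98  0.37]
tool shift now axes mm [-1.3  0.8 -1.3] | in goal axes [-1.3  0.8 -1.3] | rot deg [-0. -0.  0.]
```

drive_tool:
  rows:
    - {"dp":[-0.0004,0.0007,-0.0013],"rot":[0,0,0],"grip":0.04}
    - {"dp":[0,0,0],"rot":[0,0,0],"grip":0.04}
    - {"dp":[0,0,0],"rot":[0,0,0],"grip":0.04}

```text
t: 5.65
position: [0.5202, 0.426, 0.0103]
tool_rot: [-1.571, 0.0, -0.555]
force: [0.2, -1.1, -1.3]
gripper_width: 0.0457
```

```bash
python3 rel.py 519.6 426.6 10.5 -31.8;python3 - <<'E'
from h import *
c=cams.camera("scene"); crop(c,370,230,470,320,7,"a2.png")
E
```

```text
t 5.65 pos [520.2 426.   10.3] rpy [-90.    0.  -31.8] w 45.7 F [ 0.2 -1.1 -1.3]
q [-0.93  0.56  0.24  1.62 -0.15  0.98  0.37]
tool shift now axes mm [-0.8 -0.2  0.2] | in goal axes [-0.8 -0.2  0.2] | rot deg [ 0. -0. -0.]
```

View pics/a2.png

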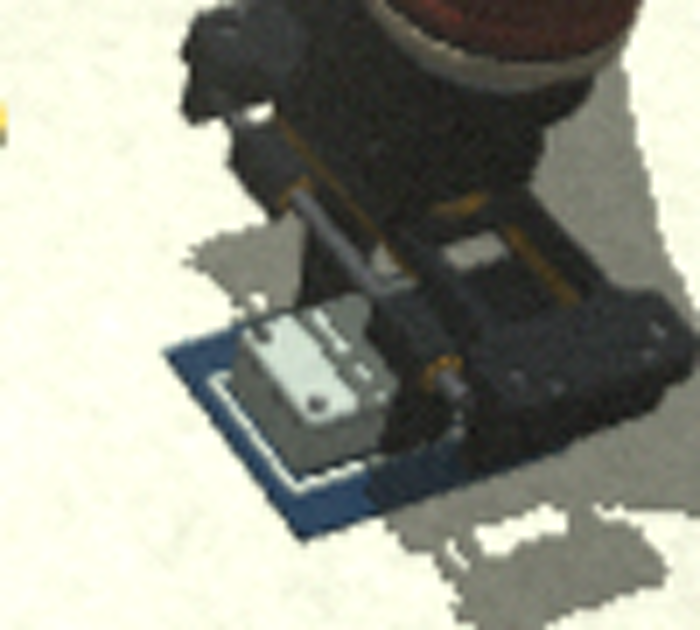

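The box sits inside the white rectangle, visible at (215,380)–(300,490) in the crop. I'm pressing down half a millimetre and releasing.

drive_tool:
  rows:
    - {"dp":[0,0.0006,0],"rot":[0,0,0],"grip":0.04}
    - {"dp":[0,0,0],"rot":[0,0,0],"grip":0.04}
    - {"dp":[0,0,0],"rot":[0,0,0],"grip":0.04}

```text
t: 5.95
position: [0.5203, 0.4261, 0.0103]
tool_rot: [-1.571, 0.0, -0.555]
force: [-2.9, -2.3, 5.5]
gripper_width: 0.0456
```

Contact is confirmed: the force went to +5.5 N upward. I'm opening.

drive_tool:
  rows:
    - {"dp":[0,0,0],"rot":[0,0,0],"grip":0.087}
    - {"dp":[0,0,0],"rot":[0,0,0],"grip":0.087}
    - {"dp":[0,0,0],"rot":[0,0,0],"grip":0.087}
    - {"dp":[0,0,0],"rot":[0,0,0],"grip":0.087}
    - {"dp":[0,0,0],"rot":[0,0,0],"grip":0.087}

```text
t: 6.37
position: [0.5203, 0.4261, 0.0096]
tool_rot: [-1.571, -0.0, -0.555]
force: [0.4, 0.6, 1.0]
gripper_width: 0.0715
```

drive_tool:
  rows:
    - {"dp":[0,0,0],"rot":[0,0,0],"grip":0.087}
    - {"dp":[0,-0.02,0],"rot":[0,0,0],"grip":0.087}
    - {"dp":[0,-0.035,0],"rot":[0,0,0],"grip":0.087}
    - {"dp":[0,-0.035,0],"rot":[0,0,0],"grip":0.087}
    - {"dp":[0,0,0],"rot":[0,0,0],"grip":0.087}

```text
t: 6.78
position: [0.5235, 0.4285, 0.1075]
tool_rot: [-1.561, -0.003, -0.556]
force: [1.1, 0.9, 1.7]
gripper_width: 0.087
```

```bash
python3 rel.py 638.6 205.9 80 -31.8
```

```text
t 6.78 pos [523.5 428.5 107.5] rpy [-89.4  -0.1 -31.8] w 87.0 F [1.1 0.9 1.7]
q [-0.94  0.46  0.26  1.55 -0.13  1.14  0.36]
tool shift now axes mm [ 215.1   26.8 -128.6] | in goal axes [ 215.1   27.5 -128.5] | rot deg [-0.6 -0.   0.1]
```

drive_tool:
  rows:
    - {"dp":[0.02,0,-0.012],"rot":[0,0,0],"grip":0.087}
    - {"dp":[0.028,0,-0.017],"rot":[0,0,0],"grip":0.087}
    - {"dp":[0.028,0,-0.017],"rot":[0,0,0],"grip":0.087}
    - {"dp":[0.028,0,-0.017],"rot":[0,0,0],"grip":0.087}
    - {"dp":[0.028,0,-0.017],"rot":[0,0,0],"grip":0.087}

```text
t: 7.2
position: [0.5908, 0.2872, 0.0998]
tool_rot: [-1.57, -0.0, -0.555]
force: [0.5, 0.6, 0.5]
gripper_width: 0.0868
```

drive_tool:
  rows:
    - {"dp":[0.028,0,-0.017],"rot":[0,0,0],"grip":0.087}
    - {"dp":[0.028,0,-0.017],"rot":[0,0,0],"grip":0.087}
    - {"dp":[0.027,0,-0.014],"rot":[0,0,0],"grip":0.087}
    - {"dp":[0,0,0],"rot":[0,0,0],"grip":0.087}
    - {"dp":[0,0,0],"rot":[0,0,0],"grip":0.087}

```text
t: 7.62
position: [0.6366, 0.201, 0.0997]
tool_rot: [-1.571, -0.001, -0.56]
force: [0.9, 1.1, -0.7]
gripper_width: 0.0871
```

```bash
python3 rel.py 638.6 205.9 7 -31.8; python3 - <<'E'
from meas import *
c=cams.camera("top"); np.savez("top1.npz",**c)
crop(c,70,180,150,290,6,"a3.png")
a=cams.camera("scene"); np.savez("scene1.npz",**a); crop(a,370,230,470,320,7,"a4.png")
crop(a,220,180,380,320,5,"a5.png")
E
```

```text
t 7.62 pos [636.6 201.   99.7] rpy [-90.   -0.1 -32.1] w 87.1 F [ 0.9  1.1 -0.7]
q [-0.62  0.47  0.33  1.57 -0.16  1.13  0.76]
tool shift now axes mm [-1.  92.7  5.2] | in goal axes [-0.9 92.7  5.2] | rot deg [ 0.  -0.3  0.1]
```

View pics/a3.png

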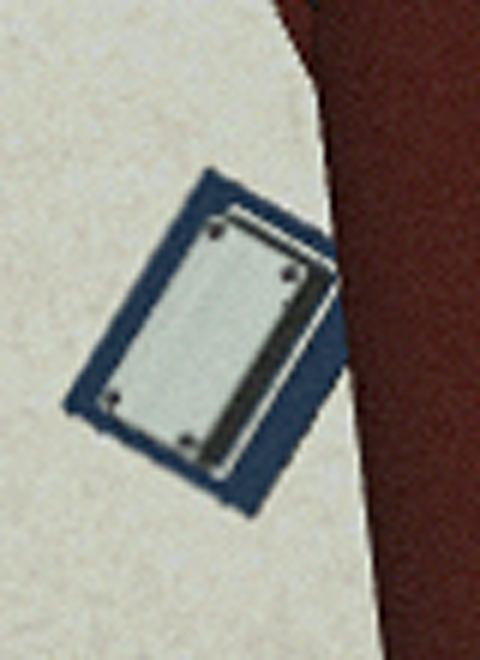

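View pics/a4.png

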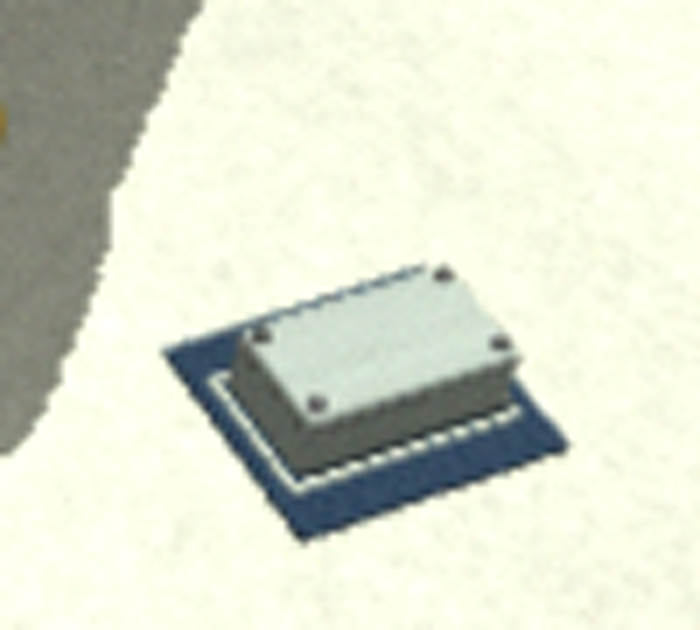

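View pics/a5.png

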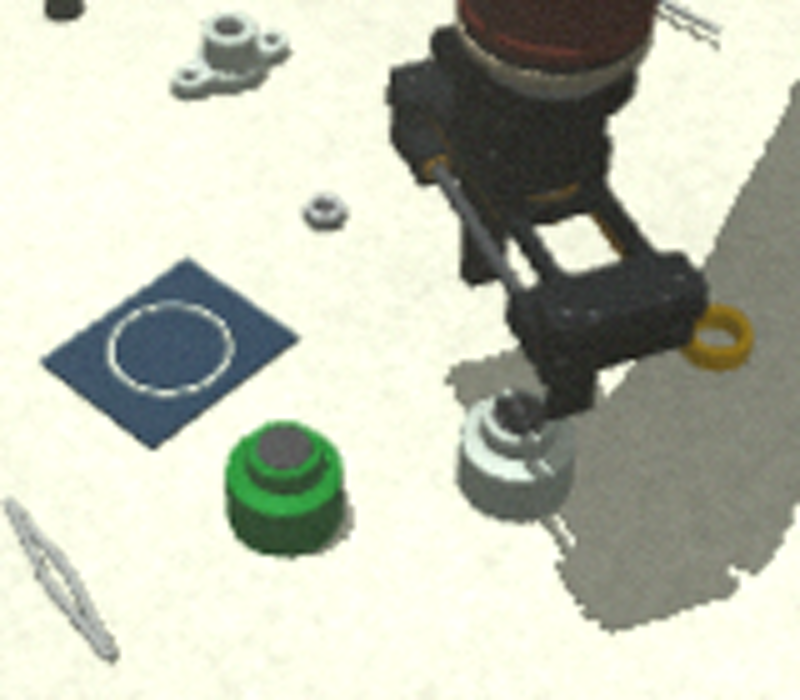

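```bash
python3 - <<'E'
from meas import *
t=dict(np.load("top1.npz")); s=dict(np.load("scene1.npz"))
a=(np.array([(216,231),(290,273),(113,398),(187,441)])+.5)/6-.5+[70,180]
b=(np.array([(261,336),(443,273),(501,343),(318,403)])+.5)/7-.5+[370,230]
for c,q in((t,a),(s,b)):
    W=plane(c,q,.035)[:,:2]*1000; print(W.mean(0).round(1), cv2.minAreaRect(W.astype(np.float32)))
E
```

```text
[518.3 425.9] ((518.3381958007812, 425.8431396484375), (33.82639694213867, 76.53909301757812), 58.0476188659668)
[520.5 426.3] ((520.7788696289062, 426.6470947265625), (34.67201232910156, 77.67155456542969), 59.227684020996094)
```

The enclosure is within 1 mm and 1° of its pad centre in both views. In the scene crop the gripper is above the silver housing at (515,455), with the green one well clear at (285,490). I'm descending.

drive_tool:
  rows:
    - {"dp":[-0.001,0,0.005],"rot":[0,-0.3,0],"grip":0.087}
    - {"dp":[0,0.02,0],"rot":[0,0,0],"grip":0.087}
    - {"dp":[0,0.015,0],"rot":[0,0,0],"grip":0.087}
    - {"dp":[0,0,0],"rot":[0,0,0],"grip":0.087}
    - {"dp":[0,0,0],"rot":[0,0,0],"grip":0.087}

```text
t: 8.13
position: [0.6363, 0.2101, 0.0641]
tool_rot: [-1.572, 0.001, -0.548]
force: [0.4, 0.9, 0.5]
gripper_width: 0.0872
```

```bash
python3 rel.py 638.6 205.9 7 -31.8
```

```text
t 8.13 pos [636.3 210.1  64.1] rpy [-90.1   0.1 -31.4] w 87.2 F [0.4 0.9 0.5]
q [-0.62  0.51  0.32  1.59 -0.17  1.07  0.77]
tool shift now axes mm [ 4.3 57.1 -2.3] | in goal axes [ 4.2 57.1 -2.4] | rot deg [ 0.1  0.4 -0.1]
```

drive_tool:
  rows:
    - {"dp":[0.004,0,-0.0023],"rot":[0,0.3,0],"grip":0.087}
    - {"dp":[0,0.02,0],"rot":[0,0,0],"grip":0.087}
    - {"dp":[0,0.02,0],"rot":[0,0,0],"grip":0.087}
    - {"dp":[0,0.017,0],"rot":[0,0,0],"grip":0.087}
    - {"dp":[0,0,0],"rot":[0,0,0],"grip":0.087}

```text
t: 8.55
position: [0.638, 0.2042, 0.0055]
tool_rot: [-1.574, 0.002, -0.555]
force: [-0.0, -0.1, -0.6]
gripper_width: 0.087
```

drive_tool:
  rows:
    - {"dp":[0,0,0],"rot":[0,0,0],"grip":0.087}
    - {"dp":[0,0,0],"rot":[0,0,0],"grip":0.087}

```text
t: 8.72
position: [0.6406, 0.2049, 0.0096]
tool_rot: [-1.569, -0.001, -0.555]
force: [0.2, 0.1, 0.1]
gripper_width: 0.087
```

```bash
python3 rel.py 638.6 205.9 7 -31.8
```

```text
t 8.72 pos [640.6 204.9   9.6] rpy [-89.9  -0.1 -31.8] w 87.0 F [0.2 0.1 0.1]
q [-0.6   0.57  0.31  1.63 -0.2   0.98  0.78]
tool shift now axes mm [-2.2  2.6 -0.2] | in goal axes [-2.2  2.6 -0.2] | rot deg [-0.1 -0.   0.1]
```

drive_tool:
  rows:
    - {"dp":[-0.002,0.002,0],"rot":[0,0,0],"grip":0.087}
    - {"dp":[0,0,0],"rot":[0,0,0],"grip":0.05}
    - {"dp":[0,0,0],"rot":[0,0,0],"grip":0.05}
    - {"dp":[0,0,0],"rot":[0,0,0],"grip":0.05}
    - {"dp":[0,0,0],"rot":[0,0,0],"grip":0.05}

```text
t: 9.13
position: [0.6379, 0.2058, 0.0061]
tool_rot: [-1.57, -0.0, -0.555]
force: [-0.5, 0.2, -0.6]
gripper_width: 0.0679
```

drive_tool:
  rows:
    - {"dp":[0,0,0],"rot":[0,0,0],"grip":0.05}
    - {"dp":[0,0,0],"rot":[0,0,0],"grip":0.05}
    - {"dp":[0,0,0],"rot":[0,0,0],"grip":0.05}

```text
t: 9.38
position: [0.6379, 0.2058, 0.0059]
tool_rot: [-1.571, -0.0, -0.555]
force: [-0.1, 0.2, 1.7]
gripper_width: 0.0595
```

```bash
python3 rel.py 638.6 205.9 7 -31.8
```

```text
t 9.38 pos [637.9 205.8   5.9] rpy [-90.   -0.  -31.8] w 59.5 F [-0.1  0.2  1.7]
q [-0.61  0.57  0.31  1.63 -0.2   0.97  0.78]
tool shift now axes mm [ 0.5 -1.1  0.5] | in goal axes [ 0.5 -1.1  0.5] | rot deg [-0. -0.  0.]
```

drive_tool:
  rows:
    - {"dp":[0,-0.015,0],"rot":[0,0,0],"grip":0.05}
    - {"dp":[0,-0.025,0],"rot":[0,0,0],"grip":0.05}
    - {"dp":[0,-0.02,0],"rot":[0,0,0],"grip":0.05}
    - {"dp":[0,0,0],"rot":[0,0,0],"grip":0.05}

```text
t: 9.72
position: [0.64, 0.2062, 0.0698]
tool_rot: [-1.566, -0.003, -0.556]
force: [0.8, 0.0, -3.0]
gripper_width: 0.0593
```

```bash
python3 rel.py 677 6.6 60 -31.8
```

```text
t 9.72 pos [640.  206.2  69.8] rpy [-89.7  -0.2 -31.8] w 59.3 F [ 0.8  0.  -3. ]
q [-0.62  0.5   0.32  1.59 -0.17  1.07  0.77]
tool shift now axes mm [ 136.7    9.6 -150.1] | in goal axes [ 136.6    9.8 -150.2] | rot deg [-0.3 -0.   0.2]
```

drive_tool:
  rows:
    - {"dp":[0.01,0,-0.011],"rot":[0,0,0],"grip":0.05}
    - {"dp":[0.02,0,-0.022],"rot":[0,0,0],"grip":0.05}
    - {"dp":[0.02,0,-0.022],"rot":[0,0,0],"grip":0.05}
    - {"dp":[0.02,0,-0.022],"rot":[0,0,0],"grip":0.05}
    - {"dp":[0.02,0,-0.022],"rot":[0,0,0],"grip":0.05}

```text
t: 10.13
position: [0.6611, 0.0719, 0.064]
tool_rot: [-1.573, 0.002, -0.555]
force: [0.5, -0.4, -2.8]
gripper_width: 0.0589
```

drive_tool:
  rows:
    - {"dp":[0.02,0,-0.022],"rot":[0,0,0],"grip":0.05}
    - {"dp":[0.016,0,-0.018],"rot":[0,0,0],"grip":0.05}
    - {"dp":[0.01,0,-0.011],"rot":[0,0,0],"grip":0.05}
    - {"dp":[0,0.015,0],"rot":[0,0,0],"grip":0.05}
    - {"dp":[0,0.015,0],"rot":[0,0,0],"grip":0.05}

```text
t: 10.55
position: [0.6744, 0.0046, 0.0351]
tool_rot: [-1.571, -0.001, -0.558]
force: [-0.6, 0.8, -2.4]
gripper_width: 0.0591
```

drive_tool:
  rows:
    - {"dp":[0,0,0],"rot":[0,0,0],"grip":0.05}
    - {"dp":[0,0,0],"rot":[0,0,0],"grip":0.05}
    - {"dp":[0,0,0],"rot":[0,0,0],"grip":0.05}

```text
t: 10.8
position: [0.6742, 0.007, 0.0359]
tool_rot: [-1.571, 0.0, -0.555]
force: [0.5, -0.8, -0.7]
gripper_width: 0.0591
```

```bash
python3 rel.py 677 6.6 9 -31.8
```

```text
t 10.8 pos [674.2   7.   35.9] rpy [-90.    0.  -31.8] w 59.1 F [ 0.5 -0.8 -0.7]
q [-0.34  0.55  0.36  1.61 -0.22  1.03  1.1 ]
tool shift now axes mm [ 2.6 26.9  1.1] | in goal axes [ 2.6 26.9  1.1] | rot deg [ 0.  0. -0.]
```

drive_tool:
  rows:
    - {"dp":[0.0026,0.008,0.0011],"rot":[0,0,0],"grip":0.05}
    - {"dp":[0,0.008,0],"rot":[0,0,0],"grip":0.05}
    - {"dp":[0,0.007,0],"rot":[0,0,0],"grip":0.05}
    - {"dp":[0,0,0],"rot":[0,0,0],"grip":0.05}
    - {"dp":[0,0,0],"rot":[0,0,0],"grip":0.05}

```text
t: 11.22
position: [0.6764, 0.0061, 0.012]
tool_rot: [-1.572, 0.001, -0.555]
force: [0.5, 0.1, -2.5]
gripper_width: 0.059
```

drive_tool:
  rows:
    - {"dp":[0,0,0],"rot":[0,0,0],"grip":0.05}

```text
t: 11.3
position: [0.6771, 0.0061, 0.0128]
tool_rot: [-1.571, -0.0, -0.555]
force: [-0.0, -0.5, -3.5]
gripper_width: 0.0592
```

```bash
python3 rel.py 677 6.6 9 -31.8;python3 - <<'E'
from h import *
c=cams.camera("scene"); crop(c,210,200,310,290,7,"a6.png")
E
```

```text
t 11.3 pos [677.1   6.1  12.8] rpy [-90.   -0.  -31.8] w 59.2 F [-0.  -0.5 -3.5]
q [-0.34  0.58  0.35  1.61 -0.23  0.99  1.11]
tool shift now axes mm [-0.3  3.8  0.4] | in goal axes [-0.3  3.8  0.4] | rot deg [ 0. -0.  0.]
```

View pics/a6.png

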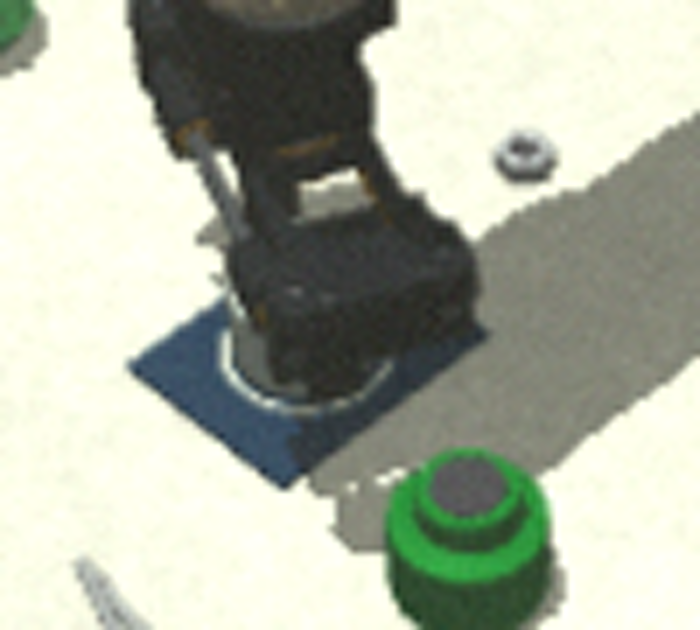

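The housing is inside the circle (crop ~(300,350)). The green look-alike at (465,540) is untouched.

drive_tool:
  rows:
    - {"dp":[0,0.0025,0.0003],"rot":[0,0,0],"grip":0.05}
    - {"dp":[0,0.001,0],"rot":[0,0,0],"grip":0.05}
    - {"dp":[0,0,0],"rot":[0,0,0],"grip":0.05}
    - {"dp":[0,0,0],"rot":[0,0,0],"grip":0.05}

```text
t: 11.68
position: [0.6771, 0.0064, 0.0092]
tool_rot: [-1.571, 0.0, -0.555]
force: [0.1, 1.1, -3.4]
gripper_width: 0.0591
```

```bash
python3 rel.py 677 6.6 9 -31.8
```

```text
t 11.68 pos [677.1   6.4   9.2] rpy [-90.    0.  -31.8] w 59.1 F [ 0.1  1.1 -3.4]
q [-0.33  0.58  0.35  1.61 -0.23  0.99  1.11]
tool shift now axes mm [-0.2  0.2  0.1] | in goal axes [-0.2  0.2  0.1] | rot deg [ 0. -0. -0.]
```

drive_tool:
  rows:
    - {"dp":[0,0.0006,0],"rot":[0,0,0],"grip":0.05}
    - {"dp":[0,0,0],"rot":[0,0,0],"grip":0.05}
    - {"dp":[0,0,0],"rot":[0,0,0],"grip":0.05}

```text
t: 11.93
position: [0.6773, 0.0064, 0.0089]
tool_rot: [-1.571, -0.0, -0.555]
force: [-0.7, -0.4, 0.4]
gripper_width: 0.0592
```

Contact: the weight is off the tool. I'm opening and lifting.

drive_tool:
  rows:
    - {"dp":[0,0,0],"rot":[0,0,0],"grip":0.087}
    - {"dp":[0,0,0],"rot":[0,0,0],"grip":0.087}
    - {"dp":[0,0,0],"rot":[0,0,0],"grip":0.087}
    - {"dp":[0,0,0],"rot":[0,0,0],"grip":0.087}
    - {"dp":[0,0,0],"rot":[0,0,0],"grip":0.087}

```text
t: 12.35
position: [0.6773, 0.0064, 0.0087]
tool_rot: [-1.571, -0.0, -0.555]
force: [-0.5, -1.0, -0.1]
gripper_width: 0.0831
```

drive_tool:
  rows:
    - {"dp":[0,-0.015,0],"rot":[0,0,0],"grip":0.087}
    - {"dp":[0,-0.035,0],"rot":[0,0,0],"grip":0.087}
    - {"dp":[0,-0.035,0],"rot":[0,0,0],"grip":0.087}
    - {"dp":[0,0,0],"rot":[0,0,0],"grip":0.087}

```text
t: 12.68
position: [0.6814, 0.006, 0.1025]
tool_rot: [-1.564, -0.009, -0.556]
force: [2.1, -1.1, 1.3]
gripper_width: 0.0867
```

```bash
python3 rel.py 435.6 115.7 90 -60
```

```text
t 12.68 pos [681.4   6.  102.5] rpy [-89.6  -0.5 -31.9] w 86.7 F [ 2.1 -1.1  1.3]
q [-0.35  0.49  0.38  1.55 -0.19  1.13  1.08]
tool shift now axes mm [-266.8    9.9  -36.5] | in goal axes [-217.9   12.5 -158. ] | rot deg [-0.5 28.2  0.4]
```

drive_tool:
  rows:
    - {"dp":[0,0,0],"rot":[0,7,0],"grip":0.087}
    - {"dp":[0,0,0],"rot":[0,7,0],"grip":0.087}
    - {"dp":[0,0,0],"rot":[0,7,0],"grip":0.087}
    - {"dp":[0,0,0],"rot":[0,7,0],"grip":0.087}
    - {"dp":[-0.018,0,-0.013],"rot":[0,0,0],"grip":0.087}

```text
t: 13.1
position: [0.6591, 0.0135, 0.0948]
tool_rot: [-1.569, -0.003, -1.054]
force: [-0.5, -0.6, 0.9]
gripper_width: 0.0875
```

drive_tool:
  rows:
    - {"dp":[-0.025,0,-0.018],"rot":[0,0,0],"grip":0.087}
    - {"dp":[-0.025,0,-0.018],"rot":[0,0,0],"grip":0.087}
    - {"dp":[-0.025,0,-0.018],"rot":[0,0,0],"grip":0.087}
    - {"dp":[-0.025,0,-0.018],"rot":[0,0,0],"grip":0.087}
    - {"dp":[-0.025,0,-0.018],"rot":[0,0,0],"grip":0.087}

```text
t: 13.52
position: [0.5152, 0.0787, 0.0945]
tool_rot: [-1.57, 0.0, -1.044]
force: [-0.1, 0.6, 0.8]
gripper_width: 0.0871
```

drive_tool:
  rows:
    - {"dp":[-0.025,0,-0.018],"rot":[0,0,0],"grip":0.087}
    - {"dp":[-0.025,0,-0.018],"rot":[0,0,0],"grip":0.087}
    - {"dp":[-0.018,0,-0.013],"rot":[0,0,0],"grip":0.087}
    - {"dp":[0,0.01,0],"rot":[0,0,0],"grip":0.087}
    - {"dp":[0,0,0],"rot":[0,0,0],"grip":0.087}

```text
t: 13.93
position: [0.4389, 0.1129, 0.0836]
tool_rot: [-1.57, 0.001, -1.042]
force: [-0.6, -0.1, -0.4]
gripper_width: 0.087
```

drive_tool:
  rows:
    - {"dp":[0,0,0],"rot":[0,0,0],"grip":0.087}
    - {"dp":[0,0,0],"rot":[0,0,0],"grip":0.087}

```text
t: 14.1
position: [0.4408, 0.1118, 0.0842]
tool_rot: [-1.57, -0.001, -1.045]
force: [0.2, 0.9, -0.6]
gripper_width: 0.087
```

```bash
python3 rel.py 435.6 115.7 6 -60; python3 - <<'E'
from meas import *
s=cams.camera("scene");t=cams.camera("top"); np.savez("top2.npz",**t); np.savez("scene2.npz",**s)
for c in(t,s): print(hole(c,(.677,.006),.053))
crop(s,210,180,310,280,6,"a7.png"); crop(t,240,130,320,200,8,"a8.png"); crop(s,280,150,400,250,6,"a9.png")
E
```

```text
t 14.1 pos [440.8 111.8  84.2] rpy [-90.   -0.  -59.9] w 87.0 F [ 0.2  0.9 -0.6]
q [-0.76  0.06  0.43  2.11 -0.03  0.98  0.21]
tool shift now axes mm [-6.  78.2 -2.6] | in goal axes [-6.  78.2 -2.6] | rot deg [-0.   0.1  0. ]
(array([278.95876812, 162.18152174]), array([676.66140943,   6.29784127]), np.float64(107.8125))
(array([252.62993421, 236.49365602]), array([678.67938551,   5.67867444]), np.float64(66.5))
```

View pics/a7.png

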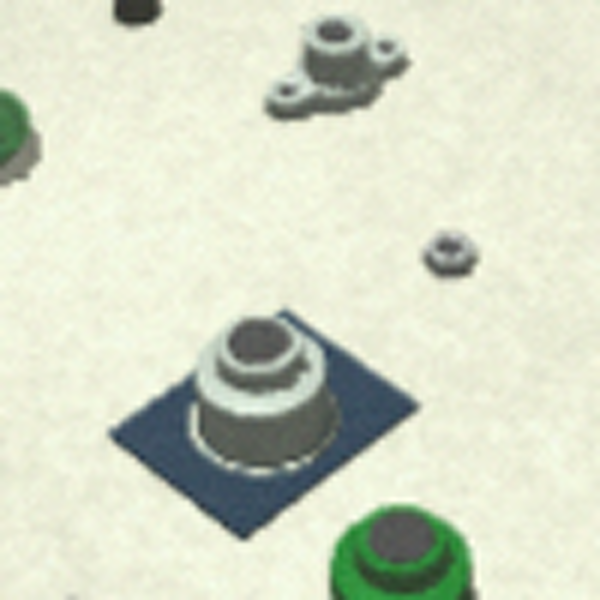

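View pics/a8.png

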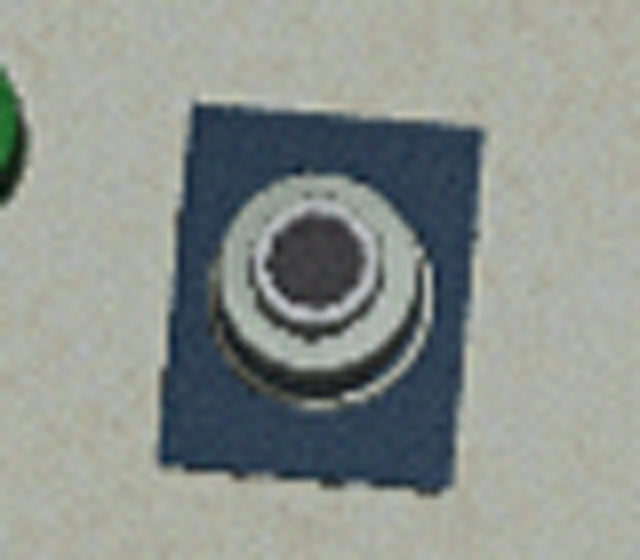

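View pics/a9.png

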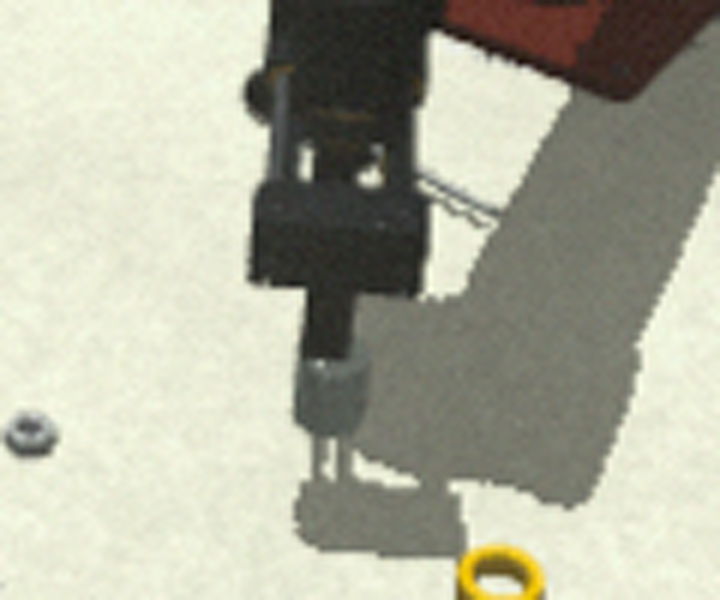

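The housing is upright in its circle, within 1 mm in both views. Now the spacer: the finger is above it at crop (330,390).

drive_tool:
  rows:
    - {"dp":[-0.006,0,-0.0026],"rot":[0,0,0],"grip":0.087}
    - {"dp":[0,0.015,0],"rot":[0,0,0],"grip":0.087}
    - {"dp":[0,0.015,0],"rot":[0,0,0],"grip":0.087}
    - {"dp":[0,0,0],"rot":[0,0,0],"grip":0.087}
    - {"dp":[0,0,0],"rot":[0,0,0],"grip":0.087}

```text
t: 14.62
position: [0.4339, 0.1159, 0.0534]
tool_rot: [-1.573, -0.0, -1.044]
force: [0.8, 0.1, -0.8]
gripper_width: 0.087
```

drive_tool:
  rows:
    - {"dp":[0,0,0],"rot":[0,0,0],"grip":0.087}

```text
t: 14.7
position: [0.4348, 0.1163, 0.0542]
tool_rot: [-1.571, -0.0, -1.044]
force: [-0.5, -0.5, 0.4]
gripper_width: 0.0873
```

```bash
python3 rel.py 435.6 115.7 6 -60
```

```text
t 14.7 pos [434.8 116.3  54.2] rpy [-90.   -0.  -59.8] w 87.3 F [-0.5 -0.5  0.4]
q [-0.76  0.09  0.42  2.14 -0.05  0.91  0.21]
tool shift now axes mm [ 0.9 48.2  0.4] | in goal axes [ 0.9 48.2  0.4] | rot deg [-0.   0.2  0. ]
```

drive_tool:
  rows:
    - {"dp":[0.001,0.018,0],"rot":[0,0,0],"grip":0.08}
    - {"dp":[0,0.018,0],"rot":[0,0,0],"grip":0.07}
    - {"dp":[0,0.011,0],"rot":[0,0,0],"grip":0.06}
    - {"dp":[0,0,0],"rot":[0,0,0],"grip":0.06}
    - {"dp":[0,0,0],"rot":[0,0,0],"grip":0.06}

```text
t: 15.12
position: [0.4351, 0.1154, 0.0072]
tool_rot: [-1.571, -0.0, -1.044]
force: [0.2, -0.3, 0.5]
gripper_width: 0.0637
```

drive_tool:
  rows:
    - {"dp":[0,0,0],"rot":[0,0,0],"grip":0.055}

```text
t: 15.2
position: [0.4358, 0.1157, 0.0078]
tool_rot: [-1.569, -0.0, -1.044]
force: [0.5, 0.2, -0.3]
gripper_width: 0.0598
```

```bash
python3 rel.py 435.6 115.7 6 -60
```

```text
t 15.2 pos [435.8 115.7   7.8] rpy [-89.9  -0.  -59.8] w 59.8 F [ 0.5  0.2 -0.3]
q [-0.74  0.18  0.42  2.18 -0.1   0.8   0.26]
tool shift now axes mm [-0.1  1.8 -0.1] | in goal axes [-0.1  1.8 -0.1] | rot deg [-0.1  0.2  0. ]
```

Well centred. I'm closing.

drive_tool:
  rows:
    - {"dp":[0,0.001,0],"rot":[0,0,0],"grip":0.028}
    - {"dp":[0,0,0],"rot":[0,0,0],"grip":0.028}
    - {"dp":[0,0,0],"rot":[0,0,0],"grip":0.028}
    - {"dp":[0,0,0],"rot":[0,0,0],"grip":0.028}
    - {"dp":[0,0,0],"rot":[0,0,0],"grip":0.028}

```text
t: 15.62
position: [0.4352, 0.1155, 0.006]
tool_rot: [-1.57, 0.0, -1.044]
force: [-0.1, 0.0, 3.4]
gripper_width: 0.035
```

drive_tool:
  rows:
    - {"dp":[0,0,0],"rot":[0,0,0],"grip":0.028}
    - {"dp":[0,0,0],"rot":[0,0,0],"grip":0.028}

```text
t: 15.78
position: [0.4352, 0.1155, 0.006]
tool_rot: [-1.57, 0.0, -1.044]
force: [-0.4, -0.1, 5.6]
gripper_width: 0.035
```

```bash
python3 rel.py 379 -271 70 -60
```

```text
t 15.78 pos [435.2 115.5   6. ] rpy [-90.    0.  -59.8] w 35.0 F [-0.4 -0.1  5.6]
q [-0.74  0.18  0.42  2.18 -0.1   0.8   0.26]
tool shift now axes mm [ 305.9  -64.1 -242.8] | in goal axes [ 306.6  -64.  -241.9] | rot deg [-0.   0.2 -0. ]
```

drive_tool:
  rows:
    - {"dp":[0,-0.015,0],"rot":[0,0,0],"grip":0.028}
    - {"dp":[0,-0.025,0],"rot":[0,0,0],"grip":0.028}
    - {"dp":[0,-0.025,0],"rot":[0,0,0],"grip":0.028}
    - {"dp":[0.014,0,-0.005],"rot":[0,0,0],"grip":0.028}
    - {"dp":[0.025,0,-0.0085],"rot":[0,0,0],"grip":0.028}

```text
t: 16.2
position: [0.4436, 0.0772, 0.072]
tool_rot: [-1.568, 0.001, -1.04]
force: [1.0, -0.1, -1.1]
gripper_width: 0.0353
```

drive_tool:
  rows:
    - {"dp":[0.025,0,-0.0085],"rot":[0,0,0],"grip":0.028}
    - {"dp":[0.025,0,-0.0085],"rot":[0,0,0],"grip":0.028}
    - {"dp":[0.025,0,-0.0085],"rot":[0,0,0],"grip":0.028}
    - {"dp":[0.025,0,-0.0085],"rot":[0,0,0],"grip":0.028}
    - {"dp":[0.025,0,-0.0085],"rot":[0,0,0],"grip":0.028}

```text
t: 16.62
position: [0.4689, -0.0558, 0.0706]
tool_rot: [-1.571, 0.0, -1.044]
force: [0.7, 0.5, 0.1]
gripper_width: 0.035
```

```bash
python3 rel.py 379 -271 70 -60
```

```text
t 16.62 pos [468.9 -55.8  70.6] rpy [-90.    0.  -59.8] w 35.0 F [0.7 0.5 0.1]
q [-0.53  0.12  0.6   2.09 -0.08  0.96  0.63]
tool shift now axes mm [ 140.8    0.6 -185.9] | in goal axes [ 141.4    0.6 -185.4] | rot deg [ 0.   0.2 -0. ]
```

drive_tool:
  rows:
    - {"dp":[0.018,0,-0.0235],"rot":[0,0,0],"grip":0.028}
    - {"dp":[0.018,0,-0.0235],"rot":[0,0,0],"grip":0.028}
    - {"dp":[0.018,0,-0.0235],"rot":[0,0,0],"grip":0.028}
    - {"dp":[0.018,0,-0.0235],"rot":[0,0,0],"grip":0.028}
    - {"dp":[0.018,0,-0.0235],"rot":[0,0,0],"grip":0.028}

```text
t: 17.03
position: [0.4117, -0.1925, 0.0705]
tool_rot: [-1.571, 0.0, -1.044]
force: [0.4, -0.6, -0.7]
gripper_width: 0.0351
```

drive_tool:
  rows:
    - {"dp":[0.018,0,-0.0235],"rot":[0,0,0],"grip":0.028}
    - {"dp":[0.015,0,-0.02],"rot":[0,0,0],"grip":0.028}
    - {"dp":[0.01,0,-0.014],"rot":[0,0,0],"grip":0.028}
    - {"dp":[0,0.01,0],"rot":[0,0,0],"grip":0.028}
    - {"dp":[0,0,0],"rot":[0,0,0],"grip":0.028}

```text
t: 17.45
position: [0.3834, -0.2576, 0.0594]
tool_rot: [-1.572, 0.001, -1.046]
force: [-0.6, 0.6, -1.4]
gripper_width: 0.0352
```

drive_tool:
  rows:
    - {"dp":[0,0,0],"rot":[0,0,0],"grip":0.028}
    - {"dp":[0,0,0],"rot":[0,0,0],"grip":0.028}

```text
t: 17.62
position: [0.3848, -0.2565, 0.0605]
tool_rot: [-1.571, 0.001, -1.043]
force: [-0.0, -0.2, -1.0]
gripper_width: 0.0353
```

```bash
python3 rel.py 378.8 -271.2 9 -59.8
```

```text
t 17.62 pos [ 384.8 -256.5   60.5] rpy [-90.    0.  -59.7] w 35.3 F [-0.  -0.2 -1. ]
q [-0.24  0.13  0.79  2.12 -0.11  0.93  1.14]
tool shift now axes mm [  9.7  51.5 -12.6] | in goal axes [  9.7  51.5 -12.6] | rot deg [ 0.   0.1 -0. ]
```

drive_tool:
  rows:
    - {"dp":[0.0097,0,-0.0126],"rot":[0,0,0],"grip":0.028}
    - {"dp":[0,0.012,0],"rot":[0,0,0],"grip":0.028}
    - {"dp":[0,0.012,0],"rot":[0,0,0],"grip":0.028}
    - {"dp":[0,0.012,0],"rot":[0,0,0],"grip":0.028}
    - {"dp":[0,0,0],"rot":[0,0,0],"grip":0.028}

```text
t: 18.03
position: [0.378, -0.2707, 0.0232]
tool_rot: [-1.573, 0.002, -1.042]
force: [-0.1, 0.5, -0.9]
gripper_width: 0.0348
```

drive_tool:
  rows:
    - {"dp":[0,0,0],"rot":[0,0,0],"grip":0.028}
    - {"dp":[0,0,0],"rot":[0,0,0],"grip":0.028}

```text
t: 18.2
position: [0.3791, -0.272, 0.0253]
tool_rot: [-1.571, -0.0, -1.043]
force: [0.1, -0.7, -0.4]
gripper_width: 0.0352
```

```bash
python3 rel.py 378.9 -271.3 9 -59.8
```

```text
t 18.2 pos [ 379.1 -272.    25.3] rpy [-90.   -0.  -59.8] w 35.2 F [ 0.1 -0.7 -0.4]
q [-0.18  0.21  0.78  2.14 -0.2   0.86  1.25]
tool shift now axes mm [-0.7 16.3  0.1] | in goal axes [-0.7 16.3  0.2] | rot deg [-0.  0.  0.]
```

drive_tool:
  rows:
    - {"dp":[-0.0007,0.007,0],"rot":[0,0,0],"grip":0.028}
    - {"dp":[0,0.006,0],"rot":[0,0,0],"grip":0.028}
    - {"dp":[0,0.002,0],"rot":[0,0,0],"grip":0.028}
    - {"dp":[0,0,0],"rot":[0,0,0],"grip":0.028}
    - {"dp":[0,0,0],"rot":[0,0,0],"grip":0.028}

```text
t: 18.62
position: [0.378, -0.2716, 0.0095]
tool_rot: [-1.571, 0.0, -1.044]
force: [-0.1, -0.0, -1.5]
gripper_width: 0.0351
```

drive_tool:
  rows:
    - {"dp":[0,0,0],"rot":[0,0,0],"grip":0.028}

```text
t: 18.7
position: [0.3782, -0.2717, 0.0097]
tool_rot: [-1.571, -0.0, -1.044]
force: [0.1, 0.8, -1.2]
gripper_width: 0.0355
```

```bash
python3 rel.py 378.9 -271.3 9 -59.8; python3 - <<'E'
from h import *
c=cams.camera("scene"); crop(c,200,120,300,200,7,"b1.png")
E
```

```text
t 18.7 pos [ 378.2 -271.7    9.7] rpy [-90.   -0.  -59.8] w 35.5 F [ 0.1  0.8 -1.2]
q [-0.17  0.25  0.77  2.15 -0.23  0.82  1.27]
tool shift now axes mm [0.  0.7 0.8] | in goal axes [0.  0.7 0.8] | rot deg [ 0. -0.  0.]
```

View pics/b1.png

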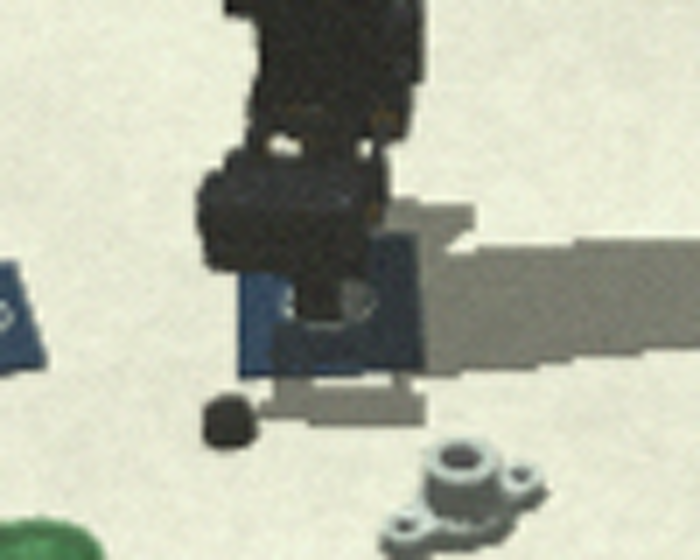

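The spacer, mostly hidden by the finger, is over the circle at (330,300). The black cap at (228,420) is clear.

drive_tool:
  rows:
    - {"dp":[0,0.0006,0.0007],"rot":[0,0,0],"grip":0.028}
    - {"dp":[0,0,0],"rot":[0,0,0],"grip":0.028}
    - {"dp":[0,0.0006,0],"rot":[0,0,0],"grip":0.028}
    - {"dp":[0,0,0],"rot":[0,0,0],"grip":0.028}
    - {"dp":[0,0,0],"rot":[0,0,0],"grip":0.028}

```text
t: 19.17
position: [0.379, -0.2712, 0.009]
tool_rot: [-1.57, 0.0, -1.044]
force: [-3.7, 2.3, 9.5]
gripper_width: 0.0353
```

```bash
python3 rel.py 378.9 -271.3 9 -59.8
```

```text
t 19.17 pos [ 379.  -271.2    9. ] rpy [-90.    0.  -59.8] w 35.3 F [-3.7  2.3  9.5]
q [-0.17  0.25  0.77  2.15 -0.24  0.82  1.28]
tool shift now axes mm [ 0.  -0.  -0.1] | in goal axes [ 0.  -0.  -0.1] | rot deg [-0. -0. -0.]
```

Contact at the target. I'm opening.

drive_tool:
  rows:
    - {"dp":[0,0,0],"rot":[0,0,0],"grip":0.075}
    - {"dp":[0,0,0],"rot":[0,0,0],"grip":0.075}
    - {"dp":[0,0,0],"rot":[0,0,0],"grip":0.075}
    - {"dp":[0,0,0],"rot":[0,0,0],"grip":0.075}
    - {"dp":[0,0,0],"rot":[0,0,0],"grip":0.075}

```text
t: 19.58
position: [0.3788, -0.2712, 0.0084]
tool_rot: [-1.571, -0.0, -1.044]
force: [-0.5, 0.4, 0.5]
gripper_width: 0.0605
```

drive_tool:
  rows:
    - {"dp":[0,-0.015,0],"rot":[0,0,0],"grip":0.075}
    - {"dp":[0,-0.03,0],"rot":[0,0,0],"grip":0.075}
    - {"dp":[0,-0.035,0],"rot":[0,0,0],"grip":0.075}
    - {"dp":[0,0,0],"rot":[0,0,0],"grip":0.075}

```text
t: 19.92
position: [0.3813, -0.2733, 0.0935]
tool_rot: [-1.566, -0.005, -1.045]
force: [1.3, -1.5, 0.3]
gripper_width: 0.0744
```

```bash
python3 rel.py 467.4 -117.8 90 -107.5
```

```text
t 19.92 pos [ 381.3 -273.3   93.5] rpy [-89.7  -0.3 -59.9] w 74.4 F [ 1.3 -1.5  0.3]
q [-0.25  0.08  0.82  2.08 -0.07  1.    1.13]
tool shift now axes mm [-91.3   3.8 152.5] | in goal axes [-174.2    3.5   35.4] | rot deg [-0.4 47.6  0.2]
```

drive_tool:
  rows:
    - {"dp":[0,0,0],"rot":[0,6.8,0],"grip":0.075}
    - {"dp":[0,0,0],"rot":[0,6.8,0],"grip":0.075}
    - {"dp":[0,0,0],"rot":[0,6.8,0],"grip":0.075}
    - {"dp":[0,0,0],"rot":[0,6.8,0],"grip":0.075}
    - {"dp":[0,0,0],"rot":[0,6.8,0],"grip":0.075}

```text
t: 20.33
position: [0.3788, -0.2712, 0.0885]
tool_rot: [-1.571, 0.0, -1.643]
force: [-0.1, 0.3, -0.2]
gripper_width: 0.0751
```

drive_tool:
  rows:
    - {"dp":[0,0,0],"rot":[0,6.8,0],"grip":0.075}
    - {"dp":[0,0,0],"rot":[0,6.8,0],"grip":0.075}
    - {"dp":[-0.018,0,0.004],"rot":[0,0,0],"grip":0.075}
    - {"dp":[-0.025,0,0.005],"rot":[0,0,0],"grip":0.075}
    - {"dp":[-0.025,0,0.005],"rot":[0,0,0],"grip":0.075}

```text
t: 20.75
position: [0.4127, -0.2102, 0.0885]
tool_rot: [-1.57, 0.0, -1.877]
force: [0.2, 0.3, 0.5]
gripper_width: 0.075
```

```bash
python3 rel.py 467.4 -117.8 90 -107.5
```

```text
t 20.75 pos [ 412.7 -210.2   88.5] rpy [ -90.     0.  -107.5] w 75.0 F [0.2 0.3 0.5]
q [-0.41  0.07  0.82  2.1  -0.06  1.    0.14]
tool shift now axes mm [-104.6   -1.5   24.3] | in goal axes [-104.6   -1.5   24.4] | rot deg [-0. -0. -0.]
```

drive_tool:
  rows:
    - {"dp":[-0.024,0,0.0055],"rot":[0,0,0],"grip":0.075}
    - {"dp":[-0.024,0,0.0055],"rot":[0,0,0],"grip":0.075}
    - {"dp":[-0.024,0,0.0055],"rot":[0,0,0],"grip":0.075}
    - {"dp":[-0.02,0,0.005],"rot":[0,0,0],"grip":0.075}
    - {"dp":[-0.01,0,0.003],"rot":[0,0,0],"grip":0.075}

```text
t: 21.17
position: [0.4676, -0.118, 0.0884]
tool_rot: [-1.571, 0.0, -1.872]
force: [0.2, -0.3, -0.5]
gripper_width: 0.0749
```

drive_tool:
  rows:
    - {"dp":[0,0.02,0],"rot":[0,0,0],"grip":0.075}
    - {"dp":[0,0,0],"rot":[0,0,0],"grip":0.075}
    - {"dp":[0,0,0],"rot":[0,0,0],"grip":0.075}
    - {"dp":[0,0,0],"rot":[0,0,0],"grip":0.075}

```text
t: 21.5
position: [0.4661, -0.1216, 0.0689]
tool_rot: [-1.571, -0.001, -1.876]
force: [0.1, -0.2, 1.2]
gripper_width: 0.075
```

```bash
python3 rel.py 467.4 -117.8 16 -107.5; python3 - <<'E'
from meas import *
s=cams.camera("scene");t=cams.camera("top"); np.savez("top3.npz",**t); np.savez("scene3.npz",**s)
for c in(t,s): print(hole(c,(.379,-.271),.045))
crop(s,200,120,300,220,6,"b2.png"); crop(t,370,230,470,320,7,"b3.png")
E
```

```text
t 21.5 pos [ 466.1 -121.6   68.9] rpy [ -90.    -0.  -107.5] w 75.0 F [ 0.1 -0.2  1.2]
q [-0.51  0.16  0.73  2.07 -0.13  0.96 -0.02]
tool shift now axes mm [-4.  52.9  0.2] | in goal axes [-4.  52.9  0.1] | rot deg [ 0. -0.  0.]
(array([403.66879562, 287.32998783]), array([ 378.01797795, -270.83312172]), np.float64(25.6875))
(array([246.02931684, 154.2503362 ]), array([ 386.95457659, -264.70795316]), np.float64(232.375))
```

View pics/b2.png

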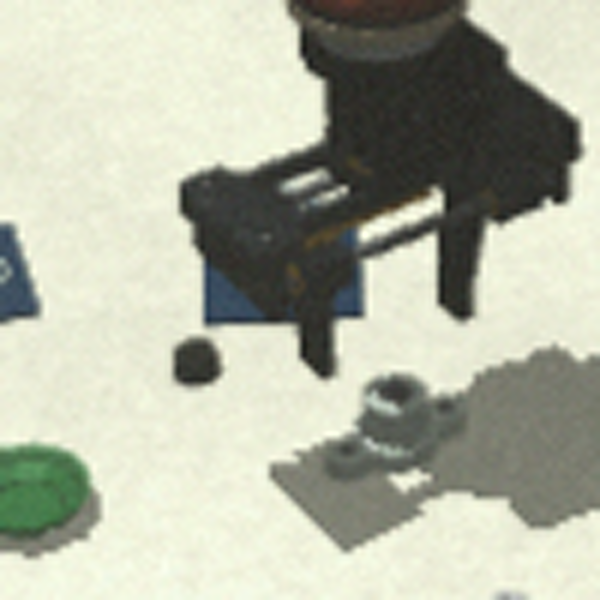

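View pics/b3.png

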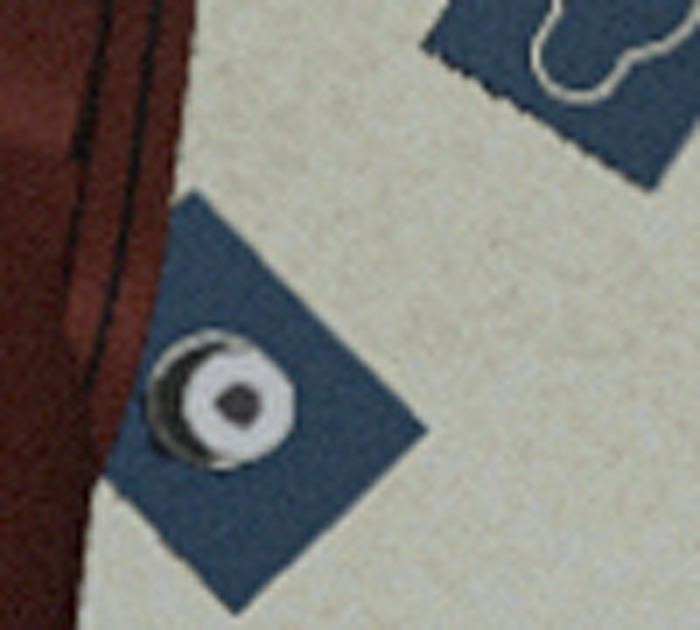

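The spacer is on target in the top view: (378.0,-270.8) mm against a pad centre of (377.8,-271.3). It is hidden in the scene view. The gripper straddles the flange, with finger tips at crop (320,370) and (460,310), so I'm going down.

drive_tool:
  rows:
    - {"dp":[-0.004,0,0],"rot":[0,0,0],"grip":0.075}
    - {"dp":[0,0.015,0],"rot":[0,0,0],"grip":0.07}
    - {"dp":[0,0.018,0],"rot":[0,0,0],"grip":0.065}
    - {"dp":[0,0.013,0],"rot":[0,0,0],"grip":0.06}
    - {"dp":[0,0,0],"rot":[0,0,0],"grip":0.055}

```text
t: 22.02
position: [0.4662, -0.1164, 0.0208]
tool_rot: [-1.574, -0.001, -1.875]
force: [-0.1, -1.1, -0.4]
gripper_width: 0.0601
```

drive_tool:
  rows:
    - {"dp":[0,0,0],"rot":[0,0,0],"grip":0.052}
    - {"dp":[0,0,0],"rot":[0,0,0],"grip":0.05}

```text
t: 22.18
position: [0.4682, -0.1169, 0.0233]
tool_rot: [-1.57, 0.0, -1.875]
force: [-0.1, -0.4, -0.2]
gripper_width: 0.0529
```

```bash
python3 rel.py 467.4 -117.8 16 -107.5
```

```text
t 22.18 pos [ 468.2 -116.9   23.3] rpy [ -89.9    0.  -107.4] w 52.9 F [-0.1 -0.4 -0.2]
q [-0.48  0.24  0.71  2.1  -0.21  0.86  0.04]
tool shift now axes mm [ 1.1  7.3 -0.5] | in goal axes [ 1.1  7.3 -0.5] | rot deg [-0.1  0.1 -0. ]
```

drive_tool:
  rows:
    - {"dp":[0.001,0.004,-0.0005],"rot":[0,0.1,0],"grip":0.05}
    - {"dp":[0,0.003,0],"rot":[0,0,0],"grip":0.05}
    - {"dp":[0,0,0],"rot":[0,0,0],"grip":0.048}
    - {"dp":[0,0,0],"rot":[0,0,0],"grip":0.047}
    - {"dp":[0,0,0],"rot":[0,0,0],"grip":0.046}

```text
t: 22.6
position: [0.4669, -0.1176, 0.0156]
tool_rot: [-1.571, -0.0, -1.877]
force: [-0.2, -0.8, 0.0]
gripper_width: 0.0471
```

```bash
python3 rel.py 467.4 -117.8 16 -107.5; python3 - <<'E'
from h import *
c=cams.camera("scene"); crop(c,220,140,300,220,8,"b4.png")
E
```

```text
t 22.6 pos [ 466.9 -117.6   15.6] rpy [ -90.    -0.  -107.5] w 47.1 F [-0.2 -0.8  0. ]
q [-0.47  0.26  0.7   2.11 -0.22  0.84  0.06]
tool shift now axes mm [ 0.1 -0.4  0.5] | in goal axes [ 0.1 -0.4  0.5] | rot deg [-0. -0.  0.]
```

View pics/b4.png

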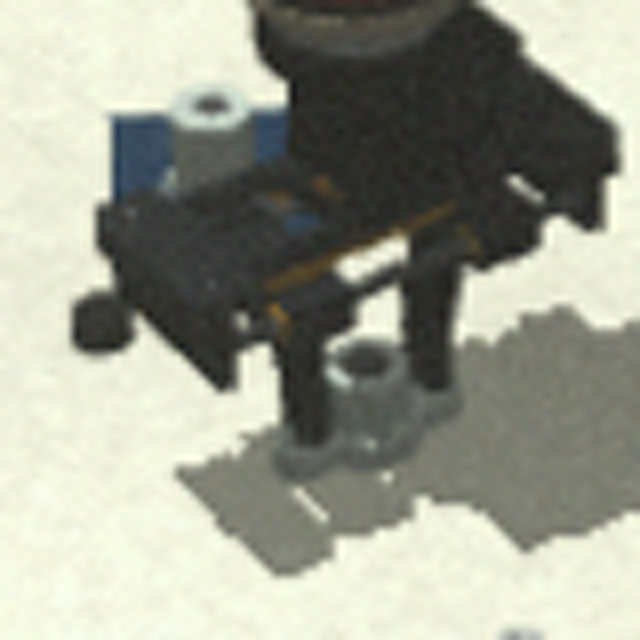

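Both fingers are either side of the boss, just above the ears (tips at (305,440) and (435,385)). I'm closing.

drive_tool:
  rows:
    - {"dp":[0,0,0],"rot":[0,0,0],"grip":0.026}
    - {"dp":[0,0,0],"rot":[0,0,0],"grip":0.026}
    - {"dp":[0,0,0],"rot":[0,0,0],"grip":0.026}
    - {"dp":[0,0,0],"rot":[0,0,0],"grip":0.026}
    - {"dp":[0,0,0],"rot":[0,0,0],"grip":0.026}

```text
t: 23.07
position: [0.4669, -0.1176, 0.0155]
tool_rot: [-1.571, 0.0, -1.877]
force: [0.2, -0.1, 0.5]
gripper_width: 0.0333
```

```bash
python3 rel.py 517.4 -416 70 -125.1
```

```text
t 23.07 pos [ 466.9 -117.6   15.5] rpy [ -90.     0.  -107.5] w 33.3 F [ 0.2 -0.1  0.5]
q [-0.47  0.26  0.7   2.11 -0.22  0.84  0.06]
tool shift now axes mm [269.4 -54.5 138. ] | in goal axes [215.1 -54.5 212.9] | rot deg [-0.  17.6 -0. ]
```

drive_tool:
  rows:
    - {"dp":[0,-0.012,0],"rot":[0,0,0],"grip":0.026}
    - {"dp":[0,-0.02,0],"rot":[0,0,0],"grip":0.026}
    - {"dp":[0,-0.025,0],"rot":[0,0,0],"grip":0.026}
    - {"dp":[0,0,0],"rot":[0,0,0],"grip":0.026}
    - {"dp":[0,0,0],"rot":[0,0,0],"grip":0.026}

```text
t: 23.48
position: [0.4677, -0.1174, 0.0732]
tool_rot: [-1.569, 0.001, -1.876]
force: [-0.1, 0.9, -2.6]
gripper_width: 0.0331
```

```bash
python3 rel.py 517.4 -416 70 -125.1; python3 - <<'E'
from h import *
c=cams.camera("scene"); crop(c,220,120,300,200,8,"b5.png")
E
```

```text
t 23.48 pos [ 467.7 -117.4   73.2] rpy [-8.990e+01  1.000e-01 -1.075e+02] w 33.1 F [-0.1  0.9 -2.6]
q [-0.52  0.15  0.74  2.07 -0.12  0.96 -0.03]
tool shift now axes mm [269.8   3.2 137.2] | in goal axes [215.7   3.2 212.3] | rot deg [-0.1 17.6 -0.1]
```

View pics/b5.png

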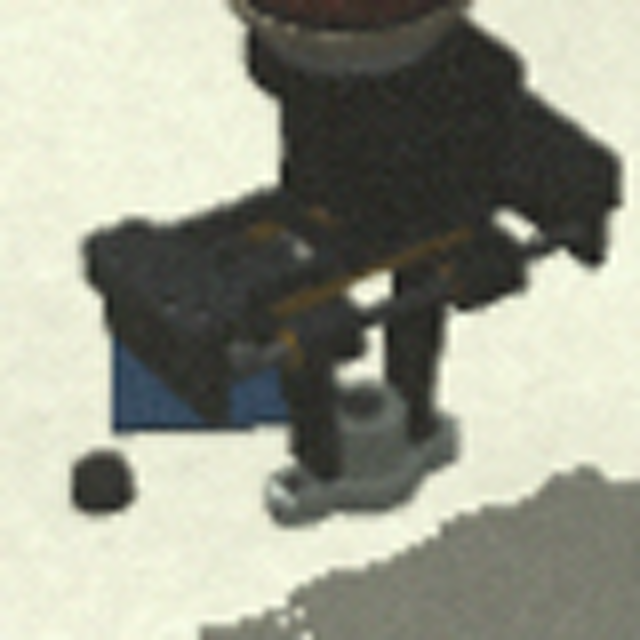

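The flange is lifted level, with the ears at (290,495) and (440,440).

drive_tool:
  rows:
    - {"dp":[0,0,0],"rot":[0,5.9,0],"grip":0.026}
    - {"dp":[0,0,0],"rot":[0,5.9,0],"grip":0.026}
    - {"dp":[0,0,0],"rot":[0,5.8,0],"grip":0.026}
    - {"dp":[0.012,0,0.012],"rot":[0,0,0],"grip":0.026}
    - {"dp":[0.02,0,0.02],"rot":[0,0,0],"grip":0.026}

```text
t: 23.95
position: [0.4739, -0.1595, 0.0709]
tool_rot: [-1.574, -0.0, -2.18]
force: [0.6, -0.0, -1.4]
gripper_width: 0.0333
```

drive_tool:
  rows:
    - {"dp":[0.021,0,0.021],"rot":[0,0,0],"grip":0.026}
    - {"dp":[0.021,0,0.021],"rot":[0,0,0],"grip":0.026}
    - {"dp":[0.021,0,0.021],"rot":[0,0,0],"grip":0.026}
    - {"dp":[0.021,0,0.021],"rot":[0,0,0],"grip":0.026}
    - {"dp":[0.021,0,0.021],"rot":[0,0,0],"grip":0.026}

```text
t: 24.37
position: [0.4993, -0.3093, 0.0706]
tool_rot: [-1.573, -0.001, -2.183]
force: [0.6, 0.3, -0.4]
gripper_width: 0.0333
```

```bash
python3 rel.py 517.4 -416 70 -125.1
```

```text
t 24.37 pos [ 499.3 -309.3   70.6] rpy [ -90.1   -0.  -125.1] w 33.3 F [ 0.6  0.3 -0.4]
q [-0.16  0.43  0.79  1.82 -0.35  1.04  0.16]
tool shift now axes mm [76.9  0.4 76.1] | in goal axes [76.9  0.6 76.1] | rot deg [0.1 0.  0. ]
```

drive_tool:
  rows:
    - {"dp":[0.021,0,0.021],"rot":[0,0,0],"grip":0.026}
    - {"dp":[0.021,0,0.021],"rot":[0,0,0],"grip":0.026}
    - {"dp":[0.018,0,0.018],"rot":[0,0,0],"grip":0.026}
    - {"dp":[0.012,0,0.012],"rot":[0,0,0],"grip":0.026}
    - {"dp":[0,0.015,0],"rot":[0,0,0],"grip":0.026}

```text
t: 24.78
position: [0.5169, -0.4141, 0.0579]
tool_rot: [-1.568, -0.003, -2.188]
force: [-0.1, -0.5, -0.7]
gripper_width: 0.0334
```

drive_tool:
  rows:
    - {"dp":[0,0,0],"rot":[0,0,0],"grip":0.026}
    - {"dp":[0,0,0],"rot":[0,0,0],"grip":0.026}
    - {"dp":[0,0,0],"rot":[0,0,0],"grip":0.026}

```text
t: 25.03
position: [0.5174, -0.4072, 0.0565]
tool_rot: [-1.573, 0.0, -2.183]
force: [-0.5, 0.9, -1.0]
gripper_width: 0.0336
```

```bash
python3 rel.py 517.4 -416 18.5 -125.1; python3 - <<'E'
from meas import *
s=cams.camera("scene");crop(s,150,120,250,200,7,"b6.png")
E
```

```text
t 25.03 pos [ 517.4 -407.2   56.5] rpy [ -90.1    0.  -125.1] w 33.6 F [-0.5  0.9 -1. ]
q [ 0.05  0.58  0.75  1.65 -0.44  1.09  0.32]
tool shift now axes mm [ 7.2 38.   5.1] | in goal axes [ 7.2 38.   5.1] | rot deg [ 0.1  0.  -0. ]
```

View pics/b6.png

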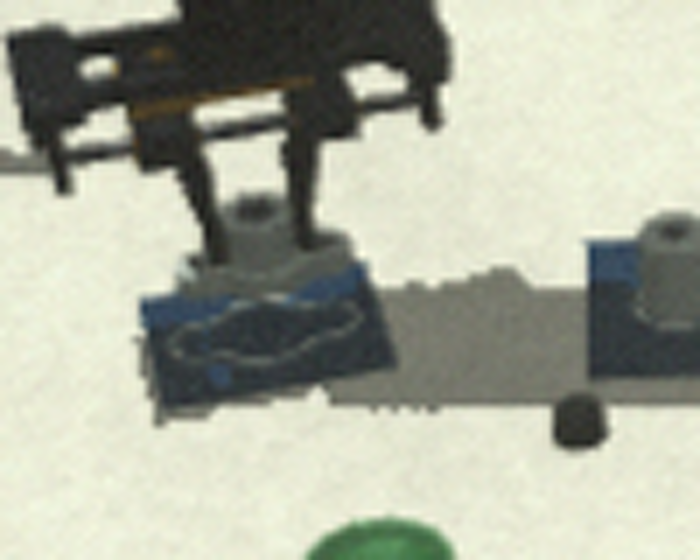

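The flange hangs level and parallel to the outline, which is at (265,330). I'm lowering it.

drive_tool:
  rows:
    - {"dp":[0.0072,0.005,0.0051],"rot":[0,0,0],"grip":0.026}
    - {"dp":[0,0.01,0],"rot":[0,0,0],"grip":0.026}
    - {"dp":[0,0.01,0],"rot":[0,0,0],"grip":0.026}
    - {"dp":[0,0,0],"rot":[0,0,0],"grip":0.026}
    - {"dp":[0,0,0],"rot":[0,0,0],"grip":0.026}

```text
t: 25.5
position: [0.517, -0.4169, 0.0313]
tool_rot: [-1.573, -0.0, -2.184]
force: [0.2, -0.3, -1.4]
gripper_width: 0.0331
```

drive_tool:
  rows:
    - {"dp":[0,0,0],"rot":[0,0,0],"grip":0.026}

```text
t: 25.58
position: [0.5176, -0.4175, 0.0323]
tool_rot: [-1.571, -0.0, -2.184]
force: [-0.3, 0.9, -1.6]
gripper_width: 0.0329
```

```bash
python3 rel.py 517.6 -416 18.5 -125.1
```

```text
t 25.58 pos [ 517.6 -417.5   32.3] rpy [ -90.    -0.  -125.1] w 32.9 F [-0.3  0.9 -1.6]
q [ 0.08  0.62  0.73  1.65 -0.46  1.05  0.34]
tool shift now axes mm [-1.2 13.8 -0.8] | in goal axes [-1.2 13.8 -0.8] | rot deg [ 0. -0.  0.]
```

drive_tool:
  rows:
    - {"dp":[-0.0012,0.005,-0.0008],"rot":[0,0,0],"grip":0.026}
    - {"dp":[0,0.005,0],"rot":[0,0,0],"grip":0.026}
    - {"dp":[0,0.002,0],"rot":[0,0,0],"grip":0.026}
    - {"dp":[0,0,0],"rot":[0,0,0],"grip":0.026}
    - {"dp":[0,0,0],"rot":[0,0,0],"grip":0.026}

```text
t: 26.0
position: [0.5175, -0.4161, 0.0203]
tool_rot: [-1.571, -0.0, -2.184]
force: [0.3, -0.2, -1.6]
gripper_width: 0.0333
```

drive_tool:
  rows:
    - {"dp":[0,0,0],"rot":[0,0,0],"grip":0.026}

```text
t: 26.08
position: [0.5177, -0.4162, 0.0206]
tool_rot: [-1.571, -0.0, -2.184]
force: [0.3, 0.8, -2.0]
gripper_width: 0.0336
```

```bash
python3 rel.py 517.6 -416 18.5 -125.1
```

```text
t 26.08 pos [ 517.7 -416.2   20.6] rpy [ -90.    -0.  -125.1] w 33.6 F [ 0.3  0.8 -2. ]
q [ 0.09  0.63  0.72  1.66 -0.47  1.03  0.35]
tool shift now axes mm [-0.1  2.1 -0.2] | in goal axes [-0.1  2.1 -0.2] | rot deg [-0. -0.  0.]
```

drive_tool:
  rows:
    - {"dp":[0,0.0015,0],"rot":[0,0,0],"grip":0.026}
    - {"dp":[0,0,0],"rot":[0,0,0],"grip":0.026}
    - {"dp":[0,0.0006,0],"rot":[0,0,0],"grip":0.026}
    - {"dp":[0,0,0],"rot":[0,0,0],"grip":0.026}
    - {"dp":[0,0,0],"rot":[0,0,0],"grip":0.026}

```text
t: 26.5
position: [0.5177, -0.4162, 0.0186]
tool_rot: [-1.571, 0.0, -2.184]
force: [-1.6, 0.9, 2.0]
gripper_width: 0.0334
```

Contact. I'm opening, then lifting.

drive_tool:
  rows:
    - {"dp":[0,0,0],"rot":[0,0,0],"grip":0.055}
    - {"dp":[0,0,0],"rot":[0,0,0],"grip":0.055}
    - {"dp":[0,0,0],"rot":[0,0,0],"grip":0.055}
    - {"dp":[0,0,0],"rot":[0,0,0],"grip":0.055}
    - {"dp":[0,0,0],"rot":[0,0,0],"grip":0.055}

```text
t: 26.92
position: [0.5177, -0.4161, 0.0184]
tool_rot: [-1.571, -0.0, -2.184]
force: [-0.3, -0.2, -0.4]
gripper_width: 0.0533
```

drive_tool:
  rows:
    - {"dp":[0,-0.01,0],"rot":[0,0,0],"grip":0.055}
    - {"dp":[0,-0.025,0],"rot":[0,0,0],"grip":0.055}
    - {"dp":[0,-0.035,0],"rot":[0,0,0],"grip":0.055}
    - {"dp":[0,-0.035,0],"rot":[0,0,0],"grip":0.055}
    - {"dp":[-0.025,0,-0.015],"rot":[0,0,0],"grip":0.055}

```text
t: 27.33
position: [0.5196, -0.3952, 0.1317]
tool_rot: [-1.559, -0.003, -2.191]
force: [0.6, -2.1, 1.6]
gripper_width: 0.0552
```

drive_tool:
  rows:
    - {"dp":[-0.03,0,-0.015],"rot":[0,0,0],"grip":0.055}
    - {"dp":[-0.03,0,-0.015],"rot":[0,0,0],"grip":0.055}
    - {"dp":[-0.03,0,-0.015],"rot":[0,0,0],"grip":0.055}
    - {"dp":[-0.03,0,-0.015],"rot":[0,0,0],"grip":0.055}
    - {"dp":[-0.03,0,-0.015],"rot":[0,0,0],"grip":0.055}

```text
t: 27.75
position: [0.5448, -0.2198, 0.1242]
tool_rot: [-1.57, 0.001, -2.184]
force: [0.1, -0.4, 0.5]
gripper_width: 0.0547
```

drive_tool:
  rows:
    - {"dp":[-0.03,0,-0.015],"rot":[0,0,0],"grip":0.055}
    - {"dp":[-0.03,0,-0.015],"rot":[0,0,0],"grip":0.055}
    - {"dp":[-0.02,0,-0.01],"rot":[0,0,0],"grip":0.055}
    - {"dp":[0,0,0],"rot":[0,0,0],"grip":0.055}
    - {"dp":[0,0,0],"rot":[0,0,0],"grip":0.055}

```text
t: 28.17
position: [0.5585, -0.1312, 0.124]
tool_rot: [-1.571, 0.001, -2.181]
force: [-0.6, -0.7, -0.3]
gripper_width: 0.0552
```

```bash
python3 - <<'E'
from meas import *
s=cams.camera("scene");t=cams.camera("top"); np.savez("top4.npz",**t); np.savez("scene4.npz",**s)
cv2.imwrite("pics/c_scene.png",s["color"][:,:,::-1]);cv2.imwrite("pics/c_top.png",t["color"][:,:,::-1])
d=np.array([np.cos(np.radians(-35.1)),np.sin(np.radians(-35.1))])*.031; p=np.array([.5176,-.416])
for n,c in(("top",t),("scene",s)):
    print(n,"sp",hole(c,(.379,-.271),.045)[1],"hou",hole(c,(.677,.006),.053)[1],"fl",hole(c,p,.039)[1])
    a=hole(c,p+d,.015,win=4)[1]; b=hole(c,p-d,.015,win=4)[1]; print(a,b,(a+b)/2,np.degrees(np.arctan2(*(a-b)[::-1])))
crop(t,410,180,510,270,7,"c_fl.png"); crop(s,150,120,310,210,5,"c_fs.png")
E
python3 rel.py 517 -416 200 -125
```

```text
top sp [ 378.00119159 -270.841896  ] hou [676.6792431    6.27757432] fl [ 517.57993256 -416.09500669]
[ 542.83889026 -434.16691911] [ 491.98904633 -398.16638003] [ 517.4139683  -416.16664957] -35.297630314223035
scene sp [ 381.0857109  -272.36815738] hou [678.6532242    5.67740177] fl [ 519.40898482 -416.26548443]
[ 543.26315722 -434.7170478 ] [ 494.44899527 -396.67510778] [ 518.85607624 -415.69607779] -37.930063130367245
t 28.27 pos [ 557.9 -133.9  123.9] rpy [ -90.    -0.  -125.2] w 54.8 F [-0.7  0.6  0.2]
q [-0.5   0.31  0.78  1.81 -0.24  1.12 -0.24]
tool shift now axes mm [254.1 -75.9 129.2] | in goal axes [254.5 -76.1 128.3] | rot deg [-0.  -0.2  0. ]
```

View pics/c_fl.png

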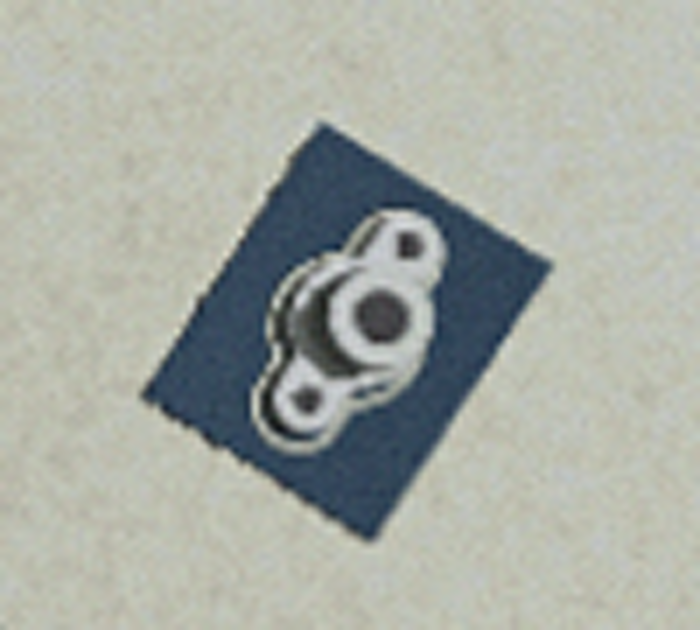

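View pics/c_fs.png

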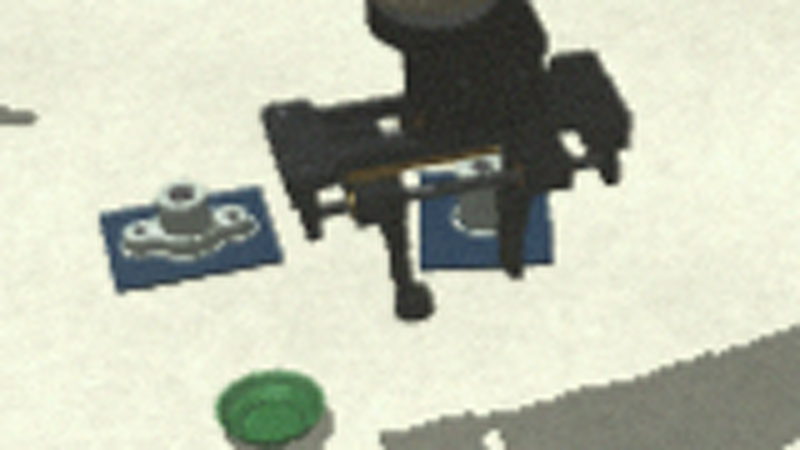

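View pics/c_scene.png

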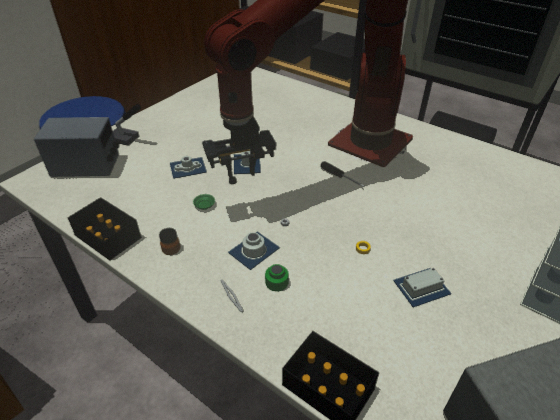

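All four parts are upright on their outlines, the dish is unmoved at scene (204,202), and the gripper hangs clear of everything. I'm handing in.

```bash
python3 -c "
from plant import workorder
print(workorder.sign_off())"
```

```text
the job is handed in; nothing more can be done
None
```

I set all four parts upright on their matching pads and handed the job in at about 28 s of the 112 s allowed. Each part was lowered until the force showed contact, then released.

The last camera checks compare each part with its own pad in the same view:

| Part | Offset from pad centre | Direction |
|---|---|---|
| Enclosure | within about 1 mm in both views | within about 1° of the pad (top view almost exact) |
| Housing | about 1 mm in both views | round |
| Spacer | about 0.5 mm in the top view | round |
| Flange | about 1–1.5 mm in the top view, about 1 mm in the scene view | −35.3° against the pad's −35.1° (top view) |

- **Checks that disagreed:** The scene view gave the flange direction as −37.9°. There each ear hole is only about 4 pixels in area, so I trusted the top view, where the flange lies inside its outline. The two cameras also differ by about 2–3 mm along x throughout; I averaged them for positions.
- **Weaker check:** The gripper hid the spacer in the scene view, so only the top view is a reliable check for it.
- **Left alone:** I never touched the glass dish or the green look-alike, and neither looks moved in the last scene picture.

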